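# Set the weld jig's index head by clicks

### The job

Move the loose index head into the square pocket of the green nest so that it sits down flat in it, then take it by its knob and wind the knob anticlockwise (seen from above) right back to its end stop. From there turn the knob clockwise exactly five clicks, counted by feel, and let go with the knob resting in the fifth click and the head still seated. Keep the head upright and do not disturb the other things on the bench.

Things in the scene. Friction and masses are not known exactly. Their poses are not given: they have to be found in the camera images.
- head_center (a point): Index head (loose, about 0.65 kg): upright square aluminium block 56 x 56 mm, 44 mm high; on top a dark disc (diameter 50, 6 mm thick) with a black bar knob; 80 mm high in all. This point is on its vertical axis, 34 mm above the underside: a good height to grip the block across two opposite sides. x and y are square to the sides. It starts upright on the bench.
- head: The index head's underside: its centre, axes as head_center. How the knob clicks: a sprung ball holds it in evenly spaced rest places; about 0.2 N m (0.1 to 0.35) is needed to leave one, the moment fades half-way and then pulls the knob on into the next. The spacing is not marked and not told (20 to 40 degrees). Out of the nest the block would turn along with the knob.
- knob_grip (a point): Knob of the index head: a bar 40 mm long, 12 mm thick, 30 mm high on the disc (disc top 50 mm, bar top 80 mm above the head's underside). This point is on the vertical turning axis, 71 mm above the underside: grip the bar here across its thickness. The end stop, anticlockwise, is hard (0.45 N m does not pass it), about a quarter click beyond the last rest place.
- knob_pointer (a point): Pointer end of the knob bar (white line and dot): on its top face, 19 mm from the turning axis; knob_grip to here is the bar's direction. No scale. The rest place by the end stop counts as zero; the knob starts one to three clicks clockwise of it, and can go eight clicks clockwise in all.
- nest_floor (a point): Nest, fixed: green plate 130 x 130 x 8 mm with a square pocket 61 x 61 mm between four low steel walls (8 mm high, flared lead-ins to 13 mm above the pocket floor). This point is the centre of the pocket floor, 8 mm above the bench; x, y square to the walls. The head goes in upright, any of four ways round, 2.5 mm to spare per side; its underside then lies on this floor.
- driver_grip (a point): Screwdriver with yellow handle, lying on the bench, 170 mm long (bystander); point in the handle.
- contact1: Turned brass contact, 22 mm diameter, 30 mm high, standing (bystander); origin under its centre.
- contact2: Another such brass contact (bystander); origin under its centre.
- cup: White plastic cup, 72 mm across, 70 mm high (bystander); origin under its centre.
- jar: Amber jar with white lid, 64 mm across, 90 mm high (bystander); origin under its centre.
- wrench_grip (a point): Steel wrench lying on the bench, 160 mm long (bystander); point in its handle.
- gauge: Steel gauge block 50 x 30 x 20 mm (bystander); origin under its centre.
Mind the look-alikes: they are no part of the job. Of the things shaped like the part that bears nest_floor, the green one is meant. Leave any purple look-alike of the head alone.

How it is judged:
By the outcome, as a careful person would: the job done as asked, in the order asked, and still so for the second after the job is handed in, with the robot touching nothing.
It also fails if it takes over 72 s, if anything falls off the work surface, if the arm or the gripper's body presses on something with over 40 N, if the wrist force passes 120 N, or if a joint passes its speed limit or range.

### The arm

A 7-joint arm with a two-finger parallel gripper is mounted at the origin on the work surface. World frame = base frame: x ahead of the robot, y to its left, z up, the work surface at z = 0. Lengths are in m, angles in rad, forces in N, time in s.
With the tool pointing down it reaches from about 0.4 to 0.85 m from the base axis. Payload 4.5 kg.
Tool frame: the origin (TCP) lies at the very end of the fingers, on their centre line; the grasp point (between the pads) lies 19 mm behind it; y points along the fingers, x is the direction in which the jaws open and shut, and the axes are right-handed (so a half turn about y gives the same grasp; the last joint's range is limited). The gripper opens to 88 mm and grips with 3 to 60 N. Pads are 18 mm wide; open, the fingers measure 123 mm over their backs; the gripper's body (75 mm by 187 mm) begins 45 mm behind the grasp point.
Start: joints at [-1.312, 0.689, -0.195, 1.565, 0.157, 0.902, -0.215], TCP at [0.139, 0.609, 0.239] pointing down, gripper open.
Joint ranges: [-3.01, 3.01], [-0.46, 2.08], [-1.47, 1.51], [0.13, 2.56], [-1, 4.14], [0.04, 2.09], [-2.66, 2.66]. Speed limits (rad/s): [2.57, 2.57, 3.14, 3.14, 3.14, 3.14, 3.14].

### API

Orientations are given as a unit quaternion [x, y, z, w].
In Python, from plant import r gives the robot as it stands.
- The arm moves only by the shell command python3 -m inch 'ROWS' [OPENING] [FORCE]. ROWS is JSON, a list of rows, each a list of 6 numbers: the shift along the tool's x, y, z in mm, then the turn, a rotation vector about the tool's x, y, z in rad. In form: [[x, y, z, ax, ay, az], ...]. A call has 1 to 12 rows; each row shifts and turns the commanded pose from where the row before left it, along the tool's axes as they then stand; what a row does not reach is not made up. A row lasts 1/12 s, in which the tool goes at most 41.7 mm and 7.16 degrees, less where a joint would pass 70% of its speed; a pose out of reach is approached as far as the arm can. A call is refused whole if a number of a shift passes 41.7 or a number of a turn 0.125, either way. A call with a gripper value outside its range is refused whole. OPENING is the finger opening in mm, from 0 to 88.1, set as the call begins (- or left out, the last holds). The fingers move at their own pace and stop on an object; FORCE is the grip in N (left out, the last holds). Time passes only in rows, so rows that do not move let the fingers close. It gives the time, the measured TCP pose, the force and the opening at its end, in the units of the state.
- r.get_state(): the state, without advancing time (a new reading comes with each control period).
- r.snapshot(name): name is "scene" or "top" or "wrist"; returns a dict with "img" (420x560x3 uint8, red, green, blue), "range_z" (420x560 float32, m along the optical axis (not along the pixel's ray), 0 where there is no reading), "mtx" (3x3 intrinsics, pixels), "k1" (the pictures are not rectified: a ray, as slopes to the right and down, at radius r is drawn at 1 + k1 r^2 times it, then the intrinsics apply), "camera_from_world" (4x4, takes a point from world to camera coordinates); the wrist camera has in their place "tool_from_camera" (4x4, takes a point from camera to tool coordinates, whose origin is the TCP and whose axes are the tool frame's). Camera axes: x right, y down, z forward; pixel columns grow to the right and rows downward; lengths in m; the calibration is good to about 2 mm. A picture is of the moment at which its call begins: read the wrist's pose just before it.
- r.finish_job(): hands the job in, once; it reports no verdict.
The state is a dict: "clock": time; "q": joint angles; "qd": joint speeds; "joint_torque": joint torques, N m; "tool_pos": TCP position; "eef_rot": TCP orientation; "contact_force": force on the tool from outside, world axes, zero at the start; "moment": the same for the moment, N m; "opening": opening from 0.0 (shut) to 1.0 (fully open).
Only numpy, scipy, OpenCV 4.12 (cv2) and the standard library are available. Lean on these libraries where they do the work, as an engineer would, in place of code of your own. Each camera call takes 0.05 s, during which the arm holds its last target.

## Working session

There is one attempt and no reset: what is moved stays moved. The work goes in short steps, Python scripts to look and compute and a shell command to move; the robot and the scene stay as the last step left them, time stands still between calls to the robot, and variables do not carry over. Pictures are saved under pics/ and viewed, and the job is handed in when it is done.

```bash
ls; mkdir -p pics
python3 - <<'E'
from plant import r
import cv2, numpy as np
s=r.get_state();print(s)
for n in("scene","top","wrist"):
    d=r.snapshot(n);cv2.imwrite(f"pics/{n}0.png",d["img"][:,:,::-1]);np.savez(f"{n}0.npz",**d)
    print(n,d["mtx"],d["k1"],d.get("camera_from_world",d.get("tool_from_camera")))
E
```

```text
pics
{'clock': 0.0, 'q': array([-1.31220752,  0.68997445, -0.19450463,  1.56635712,  0.15731232,
        0.90251116, -0.21509877]), 'qd': array([-0.00044799, -0.00023103, -0.00041331,  0.00037919, -0.00025   ,
       -0.0006261 ,  0.00101791]), 'joint_torque': array([ 1.81210989e-04, -5.27561867e+01, -1.26661599e+00, -1.53421569e+01,
       -5.25740872e-02,  6.52274684e-03,  1.71799438e-04]), 'tool_pos': array([0.13922733, 0.60863481, 0.23791227]), 'eef_rot': array([ 0.55335508,  0.44031242, -0.44126815, -0.55245411]), 'contact_force': array([ 0.30582039, -0.07338158,  1.21092964]), 'moment': array([ 0.00188136, -0.02276503, -0.02248295]), 'opening': 1.0010575780021491}
scene [[541.09131038   0.         282.61641222]
 [  0.         541.09131038 207.84018915]
 [  0.           0.           1.        ]] -0.06497737794015508 [[-0.05500016  0.99845123  0.00837373  0.1043429 ]
 [ 0.59088167  0.03930702 -0.80580011 -0.27014191]
 [-0.80488126 -0.03937125 -0.59212842  1.7004966 ]
 [ 0.          0.          0.          1.        ]]
top [[462.4359951    0.         280.45744636]
 [  0.         462.4359951  206.43452407]
 [  0.           0.           1.        ]] 0.025130332789683678 [[-0.02471177 -0.99953373 -0.01793477 -0.06192688]
 [-0.98978939  0.02698219 -0.13996041  0.55983014]
 [ 0.14037907  0.01429298 -0.98999466  1.12356479]
 [ 0.          0.          0.          1.        ]]
wrist [[376.13706564   0.         281.89179316]
 [  0.         376.13706564 206.11872678]
 [  0.           0.           1.        ]] -0.0038315343763459194 [[ 9.99999645e-01  6.12948867e-04  5.77875822e-04  5.26312237e-04]
 [-3.49645040e-04 -3.22103117e-01  9.46704526e-01 -1.46184720e-01]
 [ 7.66417070e-04 -9.46704392e-01 -3.22102788e-01  8.42905980e-02]
 [ 0.00000000e+00  0.00000000e+00  0.00000000e+00  1.00000000e+00]]
```

View pics/top0.png

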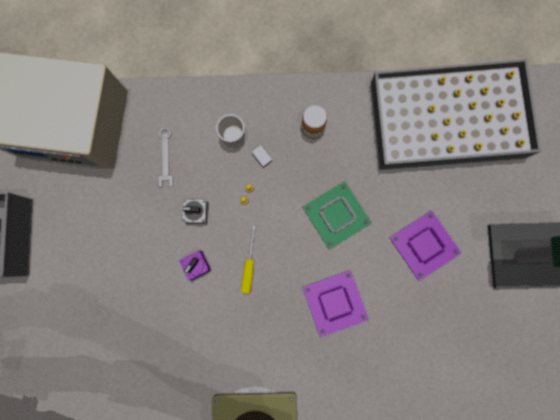

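View pics/scene0.png

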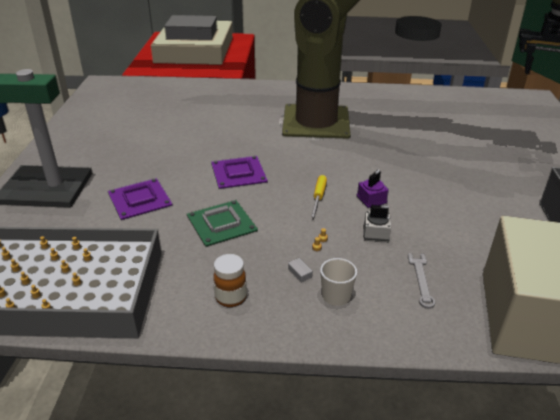

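View pics/wrist0.png

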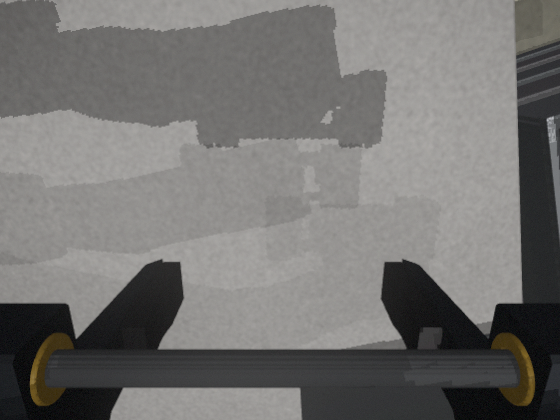

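Heads in the top view: the silver block with a black bar knob at (195,211) and a purple look-alike at (195,264). Nests: green (337,214), purple (425,245) and purple (336,303). The silver head and the green nest fit the description. I'll confirm them with enlarged crops and measure.

```bash
cat > h.py <<'E'
import numpy as np, cv2
from scipy.spatial.transform import Rotation as R
def und(d,px):
    px=np.atleast_2d(px).astype(float);K=d["mtx"]
    p=(px-[K[0,2],K[1,2]])/K[0,0];u=p.copy();k=float(d["k1"])
    for _ in range(20): u=p/(1+k*(u**2).sum(1,keepdims=True))
    return np.c_[u,np.ones(len(u))]
def wfc(d,st=None):
    if "camera_from_world" in d: return np.linalg.inv(d["camera_from_world"])
    T=np.eye(4);T[:3,:3]=R.from_quat(st["eef_rot"]).as_matrix();T[:3,3]=st["tool_pos"];return T@d["tool_from_camera"]
def plane(d,px,z,st=None):
    T=wfc(d,st);v=und(d,px)@T[:3,:3].T;o=T[:3,3]
    return o+v*((z-o[2])/v[:,2])[:,None]
def depth(d,px,st=None):
    px=np.atleast_2d(px).astype(int);T=wfc(d,st)
    return (und(d,px)*d["range_z"][px[:,1],px[:,0]][:,None])@T[:3,:3].T+T[:3,3]
E
python3 - <<'E'
from h import *
d=dict(np.load("top0.npz"));im=d["img"][:,:,::-1]
a=cv2.resize(im[170:290,160:280],None,fx=4,fy=4,interpolation=cv2.INTER_CUBIC)
b=cv2.resize(im[170:260,290:385],None,fx=3.3,fy=4,interpolation=cv2.INTER_CUBIC)
c=np.zeros((480,800,3),np.uint8);c[:a.shape[0],:480]=a;c[:b.shape[0],482:482+b.shape[1]]=b
cv2.imwrite("pics/crop0.png",c)
ys,xs=np.mgrid[0:420,0:560];P=depth(d,np.c_[xs.ravel(),ys.ravel()]).reshape(420,560,3)
def reg(x0,x1,y0,y1,z0,z1):
    m=np.zeros((420,560),bool);m[y0:y1,x0:x1]=1
    m&=(P[...,2]>z0)&(P[...,2]<z1);q=P[m];print(len(q),q.mean(0).round(4),q.min(0).round(4),q.max(0).round(4))
    return q
print("bench",np.median(P[100:110,300:330,2]) )
for n,bx in {"head":(178,212,195,226),"purp":(178,212,248,281)}.items():
    print(n);reg(*bx,.035,.046);reg(*bx,.046,.06);reg(*bx,.07,.09)
hsv=cv2.cvtColor(im,cv2.COLOR_BGR2HSV)
g=cv2.inRange(hsv,(60,90,30),(90,255,255));g[:, 480:]=0
cs=max(cv2.findContours(g,0,2)[0],key=cv2.contourArea);rc=cv2.minAreaRect(cs);bx=cv2.boxPoints(rc);print(rc)
w=plane(d,bx,.008);print(w.round(4),w.mean(0),[np.linalg.norm(w[i]-w[i-1]).round(4) for i in range(4)],np.degrees(np.arctan2(*(w[1]-w[0])[1::-1])))
E
```

```text
bench 0.0017481720875210938
head
140 [0.5498 0.1342 0.043 ] [0.5236 0.1116 0.0352] [0.5804 0.1685 0.046 ]
260 [0.5513 0.1391 0.0504] [0.5259 0.1118 0.046 ] [0.5797 0.1675 0.0593]
91 [0.5527 0.1412 0.0795] [0.5467 0.1207 0.0702] [0.5601 0.1601 0.086 ]
purp
159 [0.4184 0.138  0.0433] [0.3835 0.1059 0.0352] [0.4541 0.1772 0.0459]
265 [0.4175 0.1387 0.0503] [0.3837 0.1074 0.046 ] [0.449  0.1716 0.0596]
95 [0.4178 0.1404 0.0802] [0.4006 0.1256 0.0707] [0.4358 0.1564 0.0872]
((336.557373046875, 214.63113403320312), (49.193912506103516, 49.2748908996582), 58.24052047729492)
[[ 0.5602 -0.1332  0.008 ]
 [ 0.6251 -0.2439  0.008 ]
 [ 0.5145 -0.305   0.008 ]
 [ 0.4511 -0.1956  0.008 ]] [ 0.53770992 -0.21942532  0.008     ] [np.float64(0.1257), np.float64(0.1283), np.float64(0.1264), np.float64(0.1265)] -59.591549861623
```

View pics/crop0.png

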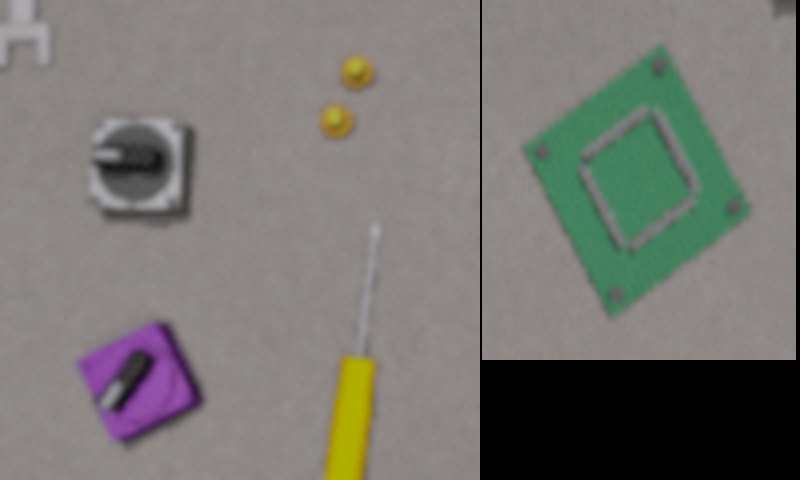

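The crops confirm both: the silver head with its pointer (white) end towards image-left (+y), and the green nest with the steel-walled pocket. Next I plan the first hover over the head for a wrist view.

```bash
cat >> h.py <<'E'
def to(st,target,yaw=None):
    """target TCP world; yaw = desired world angle (deg) of tool x axis. prints tool-frame shift mm and turn about tool y"""
    M=R.from_quat(st["eef_rot"]).as_matrix()
    sh=M.T@(np.array(target)-st["tool_pos"])*1000
    cur=np.degrees(np.arctan2(M[1,0],M[0,0]))
    print("t",round(st["clock"],2),"pos",st["tool_pos"].round(4),"yaw",cur.round(2),"tilt(tool y)",M[:,1].round(4),"q7",st["q"][6].round(3),"F",np.round(st["contact_force"],1),"M",np.round(st["moment"],3),"open mm",round(st["opening"]*88.1,1))
    print("shift tool mm",sh.round(1))
    if yaw is not None:
        dy=(yaw-cur+180)%360-180
        Rt=R.from_euler('z',yaw,degrees=True).as_matrix()@np.array([[1,0,0],[0,0,1],[0,-1,0]]).T
        Rt=np.c_[Rt[:,0],[0,0,-1],np.cross(Rt[:,0],[0,0,-1])]
        rv=R.from_matrix(M.T@Rt).as_rotvec()
        print("full rotvec",rv.round(4),"= about y deg",np.degrees(rv[1]).round(2))
E
python3 - <<'E'
from h import *
from plant import r
s=r.get_state();M=R.from_quat(s["eef_rot"]).as_matrix();print(M.round(3))
to(s,[.552,.14,.2],0)
d=dict(np.load("top0.npz"))
for p in [(125,80),(105,160),(30,200),(28,275),(165,185)]: print(p,depth(d,p).round(3))
im=d["img"][:,:,::-1].copy();g=cv2.cvtColor(im,cv2.COLOR_BGR2GRAY)
E
```

```text
[[ 0.223 -0.    -0.975]
 [ 0.975 -0.001  0.223]
 [-0.001 -1.    -0.   ]]
t 0.15 pos [0.1392 0.6088 0.2381] yaw 77.13 tilt(tool y) [-2.0e-04 -1.4e-03 -1.0e+00] q7 -0.215 F [ 0.2 -0.6  0.3] M [ 0.011 -0.021  0.016] open mm 87.9
shift tool mm [-365.    38.7 -506.8]
full rotvec [ 1.0000e-03  1.3461e+00 -1.1000e-03] = about y deg 77.13
(125, 80) [[0.918 0.334 0.005]]
(105, 160) [[0.682 0.356 0.071]]
(30, 200) [[0.597 0.573 0.007]]
(28, 275) [[0.404 0.568 0.007]]
(165, 185) [[0.629 0.225 0.   ]]
```

```bash
cat >> h.py <<'E'
def rows(st,target,yaw,n):
    """constant row (tool mm, rad) repeated n times reaching target & yaw (upright tool)"""
    M=R.from_quat(st["eef_rot"]).as_matrix();d=(M.T@(np.array(target)-st["tool_pos"]))*1000
    cur=np.degrees(np.arctan2(M[1,0],M[0,0]));a=-np.radians((yaw-cur+180)%360-180)/n
    S=sum(R.from_rotvec([0,a*i,0]).as_matrix() for i in range(n))
    print(n,"x row",np.linalg.solve(S,d).round(2),"ay",round(a,4))
E
python3 - <<'E'
from h import *
from plant import r
s=r.get_state();rows(s,[.552,.14,.2],0,20);rows(s,[.552,.14,.2],0,24)
E
```

```text
20 x row [  0.51   1.93 -33.71] ay 0.0673
24 x row [  0.59   1.61 -28.09] ay 0.0561
```

```bash
python3 -m inch '[[0.5,2,-33.7,0,0.0673,0],[0.5,2,-33.7,0,0.0673,0],[0.5,2,-33.7,0,0.0673,0],[0.5,2,-33.7,0,0.0673,0],[0.5,2,-33.7,0,0.0673,0],[0.5,2,-33.7,0,0.0673,0],[0.5,2,-33.7,0,0.0673,0],[0.5,2,-33.7,0,0.0673,0],[0.5,2,-33.7,0,0.0673,0],[0.5,2,-33.7,0,0.0673,0]]'
python3 -m inch '[[0.5,2,-33.7,0,0.0673,0],[0.5,2,-33.7,0,0.0673,0],[0.5,2,-33.7,0,0.0673,0],[0.5,2,-33.7,0,0.0673,0],[0.5,2,-33.7,0,0.0673,0],[0.5,2,-33.7,0,0.0673,0],[0.5,2,-33.7,0,0.0673,0],[0.5,2,-33.7,0,0.0673,0],[0.5,2,-33.7,0,0.0673,0],[0.5,2,-33.7,0,0.0673,0],[0,0,0,0,0,0],[0,0,0,0,0,0]]'
python3 - <<'E'
from h import *
from plant import r
s=r.get_state();to(s,[.552,.14,.2],0)
d=r.snapshot("wrist");cv2.imwrite("pics/wrist1.png",d["img"][:,:,::-1]);np.savez("wrist1.npz",**d,**{k:s[k] for k in("tool_pos","eef_rot")})
E
```

```text
clock: 0.98
tool_pos: [0.4288, 0.4459, 0.2183]
eef_rot: [-0.668, -0.232, 0.232, 0.668]
contact_force: [-0.3, 0.1, 0.3]
opening: 1.003
clock: 1.98
tool_pos: [0.5519, 0.1377, 0.1985]
eef_rot: [0.708, -0.002, 0.001, -0.707]
contact_force: [0.3, 0.7, 0.0]
opening: 1.001
t 1.98 pos [0.5519 0.1377 0.1985] yaw -0.26 tilt(tool y) [-6.0e-04 -1.5e-03 -1.0e+00] q7 -0.236 F [0.3 0.7 0. ] M [-0.013  0.049 -0.03 ] open mm 88.2
shift tool mm [ 0.1 -1.5  2.3]
full rotvec [ 0.0015 -0.0045 -0.0006] = about y deg -0.26
```

View pics/wrist1.png

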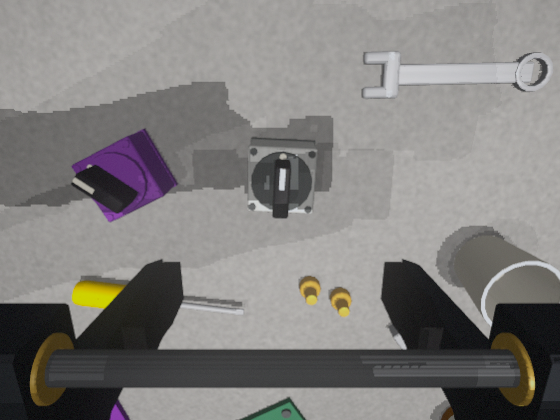

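The wrist view shows the silver head at (282,178) with its sides square to the image, and the purple look-alike at (125,175), well clear on the left. I'll measure the block top precisely.

Run:
```python
from h import *
d=dict(np.load("wrist1.npz"));st=d
x0,y0=225,115
c=cv2.resize(d["img"][y0:y0+120,x0:x0+120,::-1],None,fx=5,fy=5,interpolation=cv2.INTER_CUBIC);cv2.imwrite("pics/crop1.png",c)
ys,xs=np.mgrid[0:420,0:560];P=depth(d,np.c_[xs.ravel(),ys.ravel()],st).reshape(420,560,3)
m=np.zeros((420,560),bool);m[120:235,230:340]=1
for lo,hi in((.040,.047),(.047,.055),(.074,.086)):
    k=m&(P[...,2]>lo)&(P[...,2]<hi);q=P[k].astype(np.float32)
    rc=cv2.minAreaRect(q[:,:2]*1000);print(k.sum(),q.mean(0).round(4),q.min(0).round(4),q.max(0).round(4),[np.round(v,1) for v in rc])
```

```text
1568 [0.551  0.1476 0.0442] [0.5222 0.1131 0.04  ] [0.5797 0.1711 0.0469] [array([550.9, 142. ]), array([56.2, 56. ]), np.float64(86.9)]
2021 [0.5507 0.1441 0.0503] [0.5266 0.1182 0.047 ] [0.5754 0.169  0.0549] [array([550.9, 142.3]), array([48.8, 48.9]), np.float64(83.9)]
853 [0.551  0.1433 0.08  ] [0.5443 0.1223 0.0746] [0.5578 0.1622 0.0836] [array([550.9, 142.1]), array([39.9, 11.9]), np.float64(86.4)]
```

View pics/crop1.png

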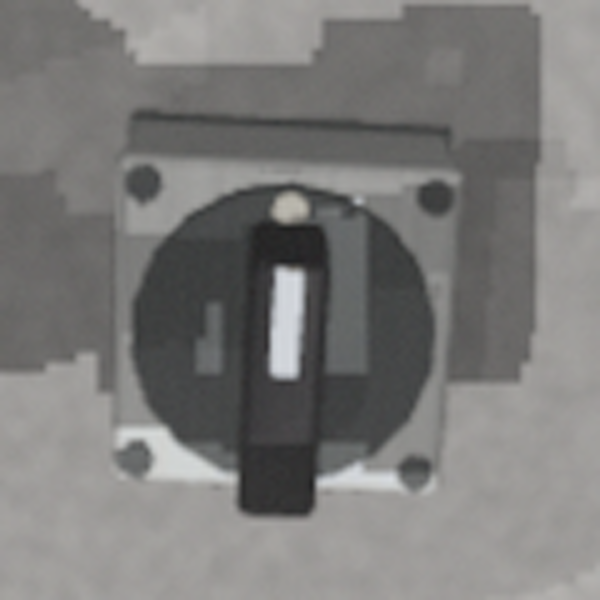

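Measured sizes match (56.2×56.0 block, 39.9×11.9 bar, heights 44/50/80 mm). The centre is at (0.551, 0.142), with the block and bar turned about −3.1°. Descending to grip the block with the grasp point at 38 mm.

```bash
python3 - <<'E'
from h import *
from plant import r
s=r.get_state();to(s,[.551,.142,.019],-3.1)
E
python3 -m inch '[[-0.9,5,4.3,0.0015,0.05,0],[0,25,0,0,0,0],[0,30,0,0,0,0],[0,35,0,0,0,0],[0,30,0,0,0,0],[0,20,0,0,0,0],[0,0,0,0,0,0],[0,0,0,0,0,0]]'
python3 - <<'E'
from h import *
from plant import r
s=r.get_state();to(s,[.551,.142,.019],-3.1)
E
```

```text
t 2.03 pos [0.5517 0.1403 0.1986] yaw -0.04 tilt(tool y) [-4.e-04  4.e-04 -1.e+00] q7 -0.236 F [-1.2  1.   0.1] M [-0.077  0.074 -0.   ] open mm 88.1
shift tool mm [ -0.6 179.6   1.6]
full rotvec [-0.0004  0.0535 -0.0004] = about y deg 3.06
clock: 2.7
tool_pos: [0.55, 0.1468, 0.053]
eef_rot: [-0.706, 0.017, -0.016, 0.708]
contact_force: [-0.1, 0.1, 0.6]
opening: 0.996
t 2.7 pos [0.55   0.1468 0.053 ] yaw -2.71 tilt(tool y) [-0.002   0.0023 -1.    ] q7 -0.256 F [-0.1  0.1  0.6] M [-0.047  0.123  0.027] open mm 87.8
shift tool mm [ 1.3 34.  -4.8]
full rotvec [-0.0022  0.0068 -0.0022] = about y deg 0.39
```

Run:
```python
from h import *
from plant import r
s=r.get_state();d=r.snapshot("wrist");cv2.imwrite("pics/wrist2.png",d["img"][:,:,::-1])
ys,xs=np.mgrid[0:420,0:560];P=depth(d,np.c_[xs.ravel(),ys.ravel()],s).reshape(420,560,3)
m=(abs(P[...,0]-.551)<.04)&(abs(P[...,1]-.142)<.04)
for lo,hi in((.040,.047),(.047,.055),(.074,.086)):
    k=m&(P[...,2]>lo)&(P[...,2]<hi);q=P[k].astype(np.float32)
    rc=cv2.minAreaRect(q[:,:2]*1000);print(k.sum(),q.mean(0).round(4),[np.round(v,1) for v in rc])
s=r.get_state();to(s,[.551,.142,.019],-3.1)
```

```text
4413 [0.5514 0.1526 0.044 ] [array([551.1, 142.2]), array([56.6, 56.2]), np.float64(87.0)]
5972 [0.551  0.1456 0.0502] [array([551.2, 142.5]), array([49.3, 48.9]), np.float64(85.5)]
2362 [0.5515 0.1493 0.0798] [array([551.5, 147.1]), array([30.8, 11.9]), np.float64(87.1)]
t 2.75 pos [0.5511 0.1466 0.0542] yaw -2.75 tilt(tool y) [ 6.0e-04  2.7e-03 -1.0e+00] q7 -0.256 F [0.9 0.5 0.7] M [-0.034  0.084  0.031] open mm 88.0
shift tool mm [ 0.1 35.2 -4.7]
full rotvec [-0.0027  0.0061  0.0005] = about y deg 0.35
```

View pics/wrist2.png

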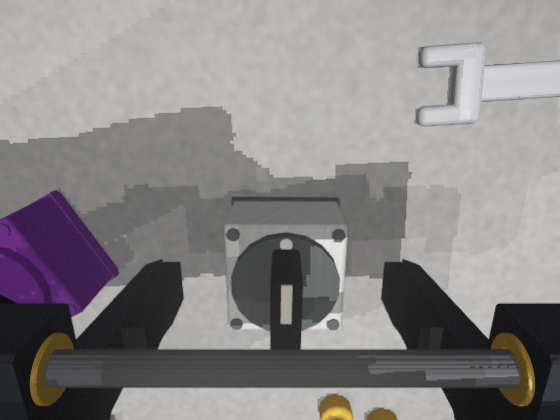

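The block is centred between the open fingers (block at (286,280), fingers at x≈150 and 410), and the second measurement agrees. Lowering and gripping.

```bash
python3 -m inch '[[0,8,-4.5,-0.0027,0.005,0],[0,12,0,0,0,0],[0,15,0,0,0,0],[0,0,0,0,0,0],[0,0,0,0,0,0]]'
python3 - <<'E'
from h import *
from plant import r
s=r.get_state();to(s,[.551,.142,.019],-3.0)
E
```

```text
clock: 3.17
tool_pos: [0.5503, 0.1403, 0.0184]
eef_rot: [0.707, -0.02, 0.019, -0.706]
contact_force: [0.3, 0.9, 0.4]
opening: 1.0
t 3.17 pos [0.5503 0.1403 0.0184] yaw -3.16 tilt(tool y) [-0.0011 -0.0014 -1.    ] q7 -0.252 F [0.3 0.9 0.4] M [-0.057  0.104 -0.021] open mm 88.1
shift tool mm [ 0.6 -0.7  1.7]
full rotvec [ 0.0014 -0.0028 -0.001 ] = about y deg -0.16
```

```bash
python3 -m inch '[[0.6,-0.7,1,0,0,0],[0,0,0,0,0,0],[0,0,0,0,0,0],[0,0,0,0,0,0],[0,0,0,0,0,0],[0,0,0,0,0,0],[0,0,0,0,0,0],[0,0,0,0,0,0]]' 50 40
python3 - <<'E'
from h import *
from plant import r
for i in range(3):
    s=r.get_state();to(s,[.551,.142,.019],-3.0)
E
```

```text
clock: 3.83
tool_pos: [0.5514, 0.1415, 0.0198]
eef_rot: [0.707, -0.019, 0.019, -0.707]
contact_force: [-1.2, 1.0, 5.0]
opening: 0.631
t 3.83 pos [0.5514 0.1415 0.0198] yaw -3.15 tilt(tool y) [ 2.e-04 -1.e-03 -1.e+00] q7 -0.253 F [-1.2  1.   5. ] M [-0.079  0.24  -0.02 ] open mm 55.6
shift tool mm [-0.4  0.8  0.5]
full rotvec [ 0.001  -0.0025  0.0003] = about y deg -0.15
t 3.83 pos [0.5514 0.1415 0.0198] yaw -3.15 tilt(tool y) [ 2.e-04 -1.e-03 -1.e+00] q7 -0.253 F [-1.2  1.   5. ] M [-0.079  0.24  -0.02 ] open mm 55.6
shift tool mm [-0.4  0.8  0.5]
full rotvec [ 0.001  -0.0025  0.0003] = about y deg -0.15
t 3.83 pos [0.5514 0.1415 0.0198] yaw -3.15 tilt(tool y) [ 2.e-04 -1.e-03 -1.e+00] q7 -0.253 F [-1.2  1.   5. ] M [-0.079  0.24  -0.02 ] open mm 55.6
shift tool mm [-0.4  0.8  0.5]
full rotvec [ 0.001  -0.0025  0.0003] = about y deg -0.15
```

```bash
python3 -m inch '[[0,-5,0,0,0,0],[0,-20,0,0,0,0],[0,-35,0,0,0,0],[0,-35,0,0,0,0],[0,-30,0,0,0,0],[0,-10,0,0,0,0],[0,0,0,0,0,0]]'
python3 - <<'E'
from h import *
from plant import r
s=r.get_state();to(s,[.551,.142,.155],-3.0);rows(s,[.443,-.274,.155],-59.6,20)
E
```

```text
clock: 4.42
tool_pos: [0.5524, 0.1418, 0.156]
eef_rot: [-0.707, 0.018, -0.021, 0.707]
contact_force: [0.7, -0.6, -7.3]
opening: 0.632
t 4.42 pos [0.5524 0.1418 0.156 ] yaw -3.15 tilt(tool y) [ 3.5e-03 -1.0e-04 -1.0e+00] q7 -0.269 F [ 0.7 -0.6 -7.3] M [-0.031 -0.014 -0.02 ] open mm 55.6
shift tool mm [-1.4  1.   0.1]
full rotvec [-0.0001 -0.0027  0.0035] = about y deg -0.15
20 x row [  5.88   0.03 -21.6 ] ay 0.0493
```

```bash
python3 -m inch '[[2,0,-8,0,0.02,0],[5.9,0,-21.6,0,0.0493,0],[5.9,0,-21.6,0,0.0493,0],[5.9,0,-21.6,0,0.0493,0],[5.9,0,-21.6,0,0.0493,0],[5.9,0,-21.6,0,0.0493,0],[5.9,0,-21.6,0,0.0493,0],[5.9,0,-21.6,0,0.0493,0],[5.9,0,-21.6,0,0.0493,0],[5.9,0,-21.6,0,0.0493,0],[5.9,0,-21.6,0,0.0493,0]]'
python3 -m inch '[[5.9,0,-21.6,0,0.0493,0],[5.9,0,-21.6,0,0.0493,0],[5.9,0,-21.6,0,0.0493,0],[5.9,0,-21.6,0,0.0493,0],[5.9,0,-21.6,0,0.0493,0],[5.9,0,-21.6,0,0.0493,0],[5.9,0,-21.6,0,0.0493,0],[5.9,0,-21.6,0,0.0493,0],[5.9,0,-21.6,0,0.0493,0],[4,0,-13.6,0,0.0293,0],[0,0,0,0,0,0],[0,0,0,0,0,0]]'
python3 - <<'E'
from h import *
from plant import r
s=r.get_state();to(s,[.538,-.219,.155],-59.6)
d=r.snapshot("wrist");cv2.imwrite("pics/wrist3.png",d["img"][:,:,::-1]);np.savez("wrist3.npz",**d,**{k:s[k] for k in("tool_pos","eef_rot")})
E
```

```text
clock: 5.33
tool_pos: [0.5439, -0.0897, 0.1517]
eef_rot: [0.679, -0.201, 0.198, -0.677]
contact_force: [-1.0, 0.5, -8.1]
opening: 0.632
clock: 6.33
tool_pos: [0.4396, -0.2744, 0.1534]
eef_rot: [0.614, -0.353, 0.351, -0.613]
contact_force: [1.0, 0.4, -8.3]
opening: 0.629
t 6.33 pos [ 0.4396 -0.2744  0.1534] yaw -59.76 tilt(tool y) [-3.3e-03  3.0e-04 -1.0e+00] q7 -0.245 F [ 1.   0.4 -8.3] M [ 0.021  0.04  -0.01 ] open mm 55.4
shift tool mm [  1.7  -1.9 113. ]
full rotvec [ 0.0028 -0.0028 -0.0019] = about y deg -0.16
```

View pics/wrist3.png

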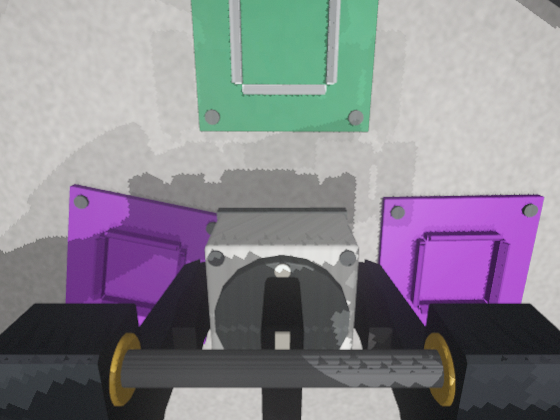

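The held head is upright at (282,270). The green nest lies ahead but is cut off at the top of the image, so I'll move 45 mm closer and measure it fully.

```bash
python3 -m inch '[[0,0,15,0.0028,-0.002,0],[0.8,0,20,0,0,0],[0.8,0,10,0,0,0],[0,0,0,0,0,0],[0,0,0,0,0,0]]'
python3 - <<'E'
from h import *
from plant import r
s=r.get_state();to(s,[.538,-.219,.155],-59.6)
d=r.snapshot("wrist");cv2.imwrite("pics/wrist4.png",d["img"][:,:,::-1]);np.savez("wrist4.npz",**d,**{k:s[k] for k in("tool_pos","eef_rot")})
st=s
hsv=cv2.cvtColor(d["img"],cv2.COLOR_RGB2HSV)
g=cv2.inRange(hsv,(55,80,30),(90,255,255))
cs=max(cv2.findContours(g,0,2)[0],key=cv2.contourArea);ap=cv2.convexHull(cs)[:,0,:]
w=plane(d,ap,.008,st)[:,:2].astype(np.float32)*1000
print("plate",cv2.minAreaRect(w),ap.min(0),ap.max(0))
ys,xs=np.mgrid[0:420,0:560];P=depth(d,np.c_[xs.ravel(),ys.ravel()],st).reshape(420,560,3)
near=(np.hypot(P[...,0]-.538,P[...,1]+.219)<.095)
k=near&(g==0)&(P[...,2]>.0115)&(P[...,2]<.03);k[205:]=0
k=cv2.morphologyEx(k.astype(np.uint8),cv2.MORPH_OPEN,np.ones((2,2)))>0
q=P[k].astype(np.float32);print("walls",k.sum(),np.percentile(q[:,2],[5,50,95]),cv2.minAreaRect(q[:,:2]*1000))
o=d["img"][:,:,::-1].copy();o[k]=(0,0,255);cv2.imwrite("pics/wrist4m.png",o)
# pocket floor: green region enclosed
n,l=cv2.connectedComponents(cv2.erode(g,np.ones((2,2))))
for i in range(1,n):
    a=(l==i)
    if a.sum()>1500:
        pts=np.c_[np.nonzero(a)[::-1]];w=plane(d,pts,.008,st)[:,:2].astype(np.float32)*1000;print(a.sum(),cv2.minAreaRect(w))
# held head top relative to tool
T=R.from_quat(s["eef_rot"]).as_matrix();Q=(P-s["tool_pos"])@T*1000
print("z of plate",np.median(P[(g>0)&near][:,2]))
k=(abs(Q[...,0])<32)&(Q[...,1]>-32)&(Q[...,1]<-22)&(abs(Q[...,2])<35)
q=Q[k].astype(np.float32);print("block top tool",np.median(q[:,1]),cv2.minAreaRect(q[:,[0,2]]))
E
```

```text
clock: 6.8
tool_pos: [0.4819, -0.2512, 0.1545]
eef_rot: [-0.614, 0.349, -0.35, 0.615]
contact_force: [-0.5, -1.0, -8.0]
opening: 0.635
t 6.8 pos [ 0.4819 -0.2512  0.1545] yaw -59.3 tilt(tool y) [ 0.0022  0.001  -1.    ] q7 -0.307 F [-0.5 -1.  -8. ] M [-0.108  0.219 -0.025] open mm 56.0
shift tool mm [ 1.  -0.3 64.7]
full rotvec [-0.0024  0.0052  0.0002] = about y deg 0.3
plate ((535.4076538085938, -219.3431396484375), (128.81280517578125, 128.9576873779297), 30.10159683227539) [193  15] [375 192]
walls 3353 [0.00832648 0.01952143 0.02214101] ((536.3258056640625, -221.35421752929688), (115.57038116455078, 106.65608215332031), 30.62616539001465)
18076 ((535.4076538085938, -219.913818359375), (128.15899658203125, 128.08534240722656), 30.173051834106445)
6496 ((535.01806640625, -219.89244079589844), (59.972801208496094, 60.19573974609375), 29.861082077026367)
z of plate 0.008276085803554822
block top tool -29.672268 ((-0.00383758544921875, 5.849842071533203), (63.970436096191406, 45.8508186340332), 0.11600641906261444)
```

View pics/wrist4m.png

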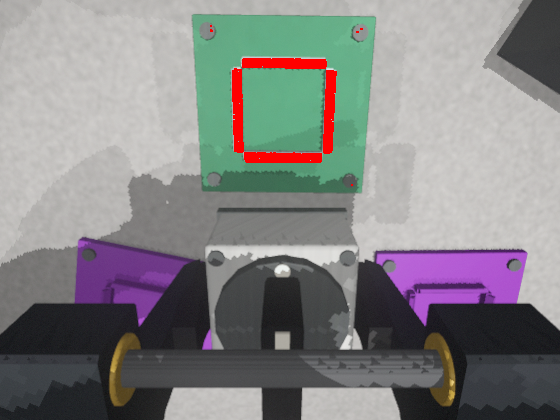

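Run:
```python
from h import *
from plant import r
for i in range(4):
    s=r.get_state();d=r.snapshot("wrist")
    T=d["tool_from_camera"]
    hsv=cv2.cvtColor(d["img"],cv2.COLOR_RGB2HSV);g=cv2.inRange(hsv,(55,80,30),(90,255,255))
    ys,xs=np.mgrid[0:420,0:560];px=np.c_[xs.ravel(),ys.ravel()]
    Q=((und(d,px)*d["range_z"].ravel()[:,None])@T[:3,:3].T+T[:3,3]).reshape(420,560,3)*1000
    yf=np.median(Q[g>0][:,1])
    def pl(p,y):
        v=und(d,p)@T[:3,:3].T;o=T[:3,3]*1000;return (o+v*((y-o[1])/v[:,1])[:,None])[:,[0,2]].astype(np.float32)
    n,l=cv2.connectedComponents(cv2.erode(g,np.ones((2,2))))
    print("plane y",yf.round(1),"tool",s["tool_pos"].round(4),"yaw",np.degrees(np.arctan2(*R.from_quat(s["eef_rot"]).as_matrix()[1::-1,0])).round(2))
    for j in range(1,n):
        a=l==j
        if a.sum()>3000:
            rc=cv2.minAreaRect(pl(np.c_[np.nonzero(a)[::-1]],yf));print("  ",a.sum(),[np.round(v,2) for v in rc])
    k=(g==0)&(Q[...,1]<yf-8)&(Q[...,1]>yf-15)&(abs(Q[...,0])<45)&(Q[...,2]>15)&(Q[...,2]<110)
    q=Q[k].astype(np.float32);print("   walls",k.sum(),[np.round(v,2) for v in cv2.minAreaRect(q[:,[0,2]])])
    k=(abs(Q[...,0])<20)&(Q[...,1]>-28)&(Q[...,1]<-22)&(abs(Q[...,2]-20)<15)
    q=Q[k];print("   block top",np.median(q[:,1]).round(2),"front z",np.percentile(q[:,2],[90,98,100]).round(1))
    k=(abs(Q[...,0])<25)&(Q[...,1]>-66)&(Q[...,1]<-55)&(abs(Q[...,2])<25)
    q=Q[k];print("   knob x",q[:,0].min().round(1),q[:,0].max().round(1),"z max",q[:,2].max().round(1),np.median(q[:,1]).round(1))
```

```text
plane y 146.4 tool [ 0.4806 -0.2521  0.1546] yaw -59.43
   18196 [array([ 0.08, 63.3 ]), array([128.09, 127.94]), np.float64(89.5)]
   6536 [array([-4.000e-02,  6.305e+01]), array([60.09, 60.15]), np.float64(89.54)]
   walls 3004 [array([-0.62, 63.25]), array([74.07, 74.02]), np.float64(89.46)]
   block top -24.39 front z [27.7 28.2 28.9]
   knob x -6.7 5.5 z max 21.2 -60.1
plane y 146.5 tool [ 0.48   -0.2527  0.1547] yaw -59.52
   18239 [array([-0.16, 64.28]), array([127.95, 127.98]), np.float64(89.71)]
   6534 [array([-0.42, 63.97]), array([60.3, 59.2]), np.float64(0.04)]
   walls 3035 [array([-0.92, 64.09]), array([73.96, 74.1 ]), np.float64(89.88)]
   block top -24.42 front z [27.7 28.2 28.8]
   knob x -6.7 5.5 z max 21.4 -60.1
plane y 146.6 tool [ 0.4798 -0.2531  0.1548] yaw -59.57
   18269 [array([-0.55, 64.56]), array([128.07, 127.92]), np.float64(89.63)]
   6569 [array([-0.66, 64.31]), array([59.96, 60.29]), np.float64(89.94)]
   walls 2976 [array([-1.28, 64.59]), array([73.81, 74.06]), np.float64(89.65)]
   block top -24.41 front z [27.8 28.3 28.8]
   knob x -6.7 5.5 z max 21.2 -60.1
plane y 146.7 tool [ 0.4798 -0.2532  0.1549] yaw -59.59
   18288 [array([-0.8 , 64.67]), array([127.95, 128.03]), np.float64(89.66)]
   6572 [array([-0.82, 64.36]), array([60.08, 60.26]), np.float64(89.78)]
   walls 3003 [array([-1.46, 64.65]), array([73.92, 74.03]), np.float64(89.77)]
   block top -24.41 front z [27.8 28.3 28.9]
   knob x -6.7 5.5 z max 21.1 -60.1
```

```bash
python3 -m inch '[[-0.6,0,8,0,0.005,0],[0,0,16,0,0,0],[0,0,20,0,0,0],[0,10,14,0,0,0],[0,20,5.9,0,0,0],[0,25,0,0,0,0],[0,25,0,0,0,0],[0,15,0,0,0,0],[0,5,0,0,0,0],[0,0,0,0,0,0],[0,0,0,0,0,0],[0,0,0,0,0,0]]'
python3 -m inch '[[0,0,0,0,0,0],[0,0,0,0,0,0],[0,0,0,0,0,0]]'
python3 - <<'E'
from h import *
from plant import r
s=r.get_state();to(s,[.535,-.2195,.0276],-59.9)
for n in("wrist","scene"):
    d=r.snapshot(n);cv2.imwrite(f"pics/{n}5.png",d["img"][:,:,::-1])
cv2.imwrite("pics/scene5c.png",cv2.resize(d["img"][150:270,150:290,::-1],None,fx=5,fy=5))
s=r.get_state();to(s,[.535,-.2195,.0276],-59.9)
E
```

```text
clock: 8.05
tool_pos: [0.5369, -0.2207, 0.0561]
eef_rot: [-0.612, 0.351, -0.354, 0.613]
contact_force: [0.1, 0.3, -6.9]
opening: 0.629
clock: 8.3
tool_pos: [0.5364, -0.2203, 0.0558]
eef_rot: [-0.612, 0.351, -0.354, 0.614]
contact_force: [-0.5, -0.2, -6.8]
opening: 0.631
t 8.3 pos [ 0.5364 -0.2203  0.0558] yaw -59.81 tilt(tool y) [ 3.6e-03 -1.0e-04 -1.0e+00] q7 -0.356 F [-0.5 -0.2 -6.8] M [-0.033  0.152 -0.007] open mm 55.6
shift tool mm [-1.4 28.2 -0.9]
full rotvec [-0.0031  0.0015  0.0019] = about y deg 0.09
t 8.4 pos [ 0.5362 -0.2202  0.0555] yaw -59.81 tilt(tool y) [ 3.1e-03  1.0e-04 -1.0e+00] q7 -0.356 F [-0.2  0.8 -7.6] M [-0.066  0.152  0.001] open mm 55.2
shift tool mm [-1.2 27.9 -0.8]
full rotvec [-0.0027  0.0015  0.0014] = about y deg 0.09
```

View pics/wrist5.png

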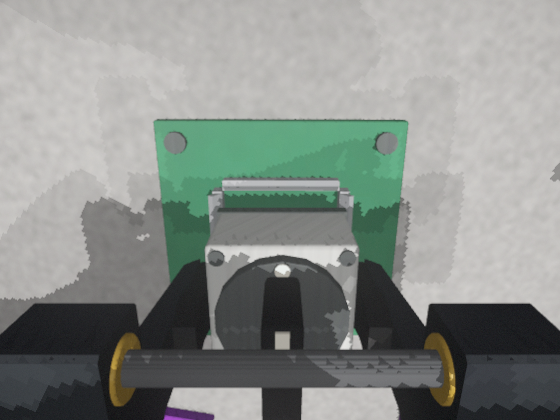

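View pics/scene5c.png

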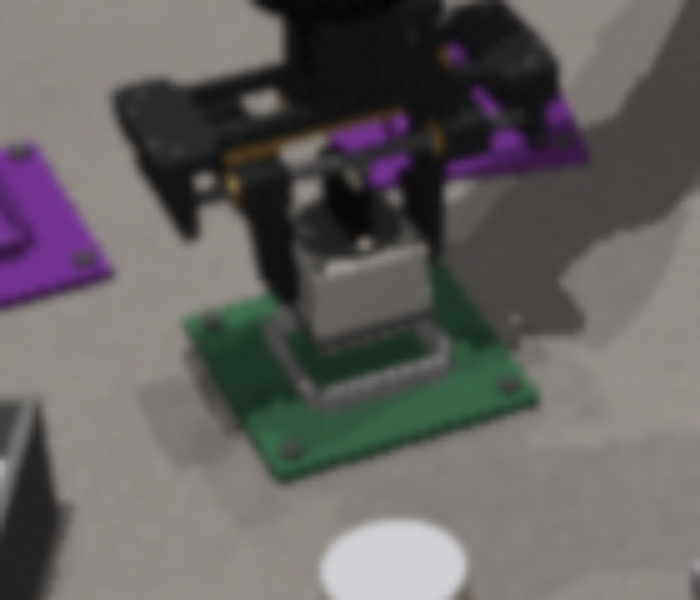

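The head hangs upright over the pocket and centred left-right (walls 212–350, block 207–357). I'll check fore-aft in the tool frame before seating.

Run:
```python
from h import *
from plant import r
s=r.get_state();d=r.snapshot("wrist")
T=d["tool_from_camera"];hsv=cv2.cvtColor(d["img"],cv2.COLOR_RGB2HSV);g=cv2.inRange(hsv,(55,80,30),(90,255,255))
ys,xs=np.mgrid[0:420,0:560];px=np.c_[xs.ravel(),ys.ravel()]
Q=((und(d,px)*d["range_z"].ravel()[:,None])@T[:3,:3].T+T[:3,3]).reshape(420,560,3)*1000
yf=np.median(Q[g>0][:,1])
k=(g>0)&(abs(Q[...,1]-yf)<4);q=Q[k];print("plane",yf,"far edge z",q[:,2].max())
for x in (-40,-20,0,20,40): 
    c=q[abs(q[:,0]-x)<5];print(x,c[:,2].max().round(2))
for z in (50,70,85): c=q[abs(q[:,2]-z)<4];print("z",z,"x",c[:,0].min().round(2),c[:,0].max().round(2),c[:,0].min()+c[:,0].max())
k=(g==0)&(Q[...,1]<yf-8)&(Q[...,1]>yf-15)&(abs(Q[...,0])<50)&(Q[...,2]>15)&(Q[...,2]<50)
q=Q[k];print("walls x",q[:,0].min(),q[:,0].max(),"z max",q[:,2].max())
k=(abs(Q[...,0])<20)&(Q[...,1]>-28)&(Q[...,1]<-22)&(abs(Q[...,2]-20)<15);print("front",np.percentile(Q[k][:,2],98))
```

```text
plane 47.34920095231546 far edge z 64.51782734031593
-40 64.44
-20 64.52
0 64.4
20 64.44
40 64.36
z 50 x -65.53 63.74 -1.794327596247875Traceback (most recent call last):
  File "<stdin>", line 11, in <module>
    return umr_minimum(a, axis, None, out, keepdims, initial, where)
ValueError: zero-size array to reduction operation minimum which has no identity
```

```bash
python3 -m inch '[[-0.5,4,0,-0.0025,0.001,0.0014],[0,6,0,0,0,0],[0,6,0,0,0,0],[0,5,0,0,0,0],[0,3,0,0,0,0],[0,0,0,0,0,0],[0,0,0,0,0,0],[0,0,0,0,0,0]]'
python3 -m inch '[[0,1.5,0,0,0,0],[0,0,0,0,0,0],[0,1.5,0,0,0,0],[0,0,0,0,0,0],[0,0,0,0,0,0]]'
python3 - <<'E'
from h import *
from plant import r
s=r.get_state();to(s,[.535,-.2195,.0276],-59.9)
E
```

```text
clock: 9.12
tool_pos: [0.5358, -0.2198, 0.0311]
eef_rot: [0.613, -0.353, 0.353, -0.613]
contact_force: [0.1, -0.6, -7.6]
opening: 0.631
clock: 9.53
tool_pos: [0.5356, -0.2196, 0.028]
eef_rot: [0.613, -0.353, 0.353, -0.613]
contact_force: [0.2, 0.2, -7.1]
opening: 0.63
t 9.53 pos [ 0.5356 -0.2196  0.028 ] yaw -59.87 tilt(tool y) [-7.e-04  3.e-04 -1.e+00] q7 -0.349 F [ 0.2  0.2 -7.1] M [-0.09   0.142 -0.052] open mm 55.5
shift tool mm [-0.4  0.4 -0.5]
full rotvec [ 0.0004  0.0006 -0.0006] = about y deg 0.03
```

Still carrying the full weight (−7 N), so I'll creep down until contact.

```bash
python3 -m inch '[[0,0.5,0,0,0,0],[0,0.5,0,0,0,0],[0,0,0,0,0,0]]'; python3 -m inch '[[0,0.5,0,0,0,0],[0,0.3,0,0,0,0],[0,0,0,0,0,0]]'
```

```text
clock: 9.78
tool_pos: [0.5358, -0.2197, 0.0278]
eef_rot: [-0.613, 0.353, -0.353, 0.613]
contact_force: [-1.2, 0.6, 1.9]
opening: 0.631
clock: 10.03
tool_pos: [0.5358, -0.2197, 0.0278]
eef_rot: [-0.613, 0.353, -0.353, 0.613]
contact_force: [-3.9, 1.4, 9.4]
opening: 0.627
```

Contact at TCP z 0.0278, matching the expected seated height of 0.0276. Releasing, rising to knob height and looking.

```bash
python3 -m inch '[[0,0,0,0,0,0],[0,0,0,0,0,0],[0,0,0,0,0,0],[0,0,0,0,0,0],[0,-4,0,0,0,0],[0,-10,0,0,0,0],[0,-10,0,0,0,0],[0,-8,0,0,0,0],[0,0,0,0,0,0],[0,0,0,0,0,0]]' 88 20
python3 - <<'E'
from h import *
from plant import r
s=r.get_state();to(s,[.5353,-.2195,.06],-59.9)
d=r.snapshot("wrist");cv2.imwrite("pics/wrist6.png",d["img"][:,:,::-1])
T=d["tool_from_camera"];ys,xs=np.mgrid[0:420,0:560];px=np.c_[xs.ravel(),ys.ravel()]
Q=((und(d,px)*d["range_z"].ravel()[:,None])@T[:3,:3].T+T[:3,3]).reshape(420,560,3)*1000
h=s["tool_pos"][2]*1000-Q[...,1]
for n,lo,hi in(("top",48,55),("disc",55.5,61),("knob",84,92)):
    k=(abs(Q[...,0])<35)&(abs(Q[...,2])<38)&(h>lo)&(h<hi);q=Q[k].astype(np.float32);print(n,np.median(h[k]).round(1),np.std(h[k]).round(2),[np.round(v,1) for v in cv2.minAreaRect(q[:,[0,2]])],q[:,2].max())
E
```

```text
clock: 10.87
tool_pos: [0.5363, -0.2199, 0.0592]
eef_rot: [-0.613, 0.352, -0.353, 0.613]
contact_force: [0.7, -0.2, -0.5]
opening: 0.997
t 10.87 pos [ 0.5363 -0.2199  0.0592] yaw -59.87 tilt(tool y) [ 1.1e-03 -4.0e-04 -1.0e+00] q7 -0.359 F [ 0.7 -0.2 -0.5] M [-0.013  0.147  0.006] open mm 87.9
shift tool mm [-0.8 -0.8 -0.7]
full rotvec [-0.0008  0.0006  0.0009] = about y deg 0.03
top 52.1 1.07 [array([-1.3, -0.1]), array([56.4, 56.6]), np.float64(0.3)] 28.1338
disc 58.2 0.66 [array([-1.3,  0.7]), array([49.2, 48.7]), np.float64(1.3)] 25.047913
knob 88.1 0.94 [array([-1.1,  3.3]), array([34.2, 12.1]), np.float64(89.3)] 20.364723
```

View pics/wrist6.png

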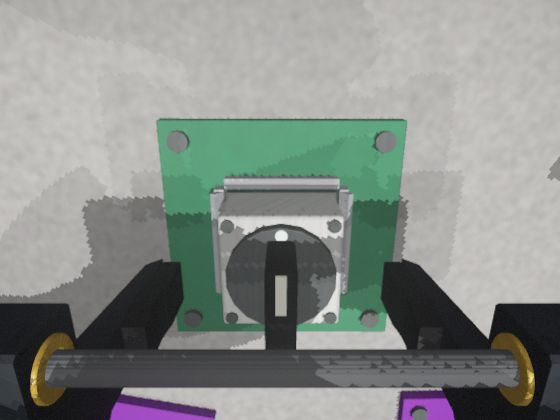

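The head is seated: block top is 52.1 mm (8+44) above the bench, disc 58.2, knob 88.1, flat, and square between the walls. The image shows the knob bar at (281,290) with pointer dot (281,237) to the front. Centre by −1.2 mm and grip the knob.

```bash
python3 -m inch '[[-1.2,-0.5,0.2,0,0.008,0],[0,0,0,0,0,0],[0,0,0,0,0,0]]'
python3 -m inch '[[0,0,0,0,0,0],[0,0,0,0,0,0],[0,0,0,0,0,0],[0,0,0,0,0,0],[0,0,0,0,0,0],[0,0,0,0,0,0],[0,0,0,0,0,0],[0,0,0,0,0,0],[0,0,0,0,0,0],[0,0,0,0,0,0]]' 5 60
cat > s.py <<'E'
from h import *
from plant import r
s=r.get_state();M=R.from_quat(s["eef_rot"]).as_matrix()
print("yaw %.2f Mz %.3f q7 %.3f tilt %s F %s pos %s op %.1f"%(np.degrees(np.arctan2(M[1,0],M[0,0])),s["moment"][2],s["q"][6],M[:2,1].round(4),s["contact_force"].round(1),s["tool_pos"].round(4),s["opening"]*88.1))
E
python3 s.py
```

```text
clock: 11.17
tool_pos: [0.535, -0.2183, 0.0584]
eef_rot: [0.611, -0.356, 0.355, -0.611]
contact_force: [-0.1, -0.3, -0.7]
opening: 0.998
clock: 12.0
tool_pos: [0.5353, -0.2185, 0.0588]
eef_rot: [0.611, -0.356, 0.355, -0.611]
contact_force: [0.1, -1.2, 0.6]
opening: 0.267
yaw -60.33 Mz 0.036 q7 -0.365 tilt [-0.0006  0.0003] F [ 0.1 -1.2  0.6] pos [ 0.5353 -0.2185  0.0588] op 23.5
```

```bash
python3 -m inch '[[0,0,0,0,0,0],[0,0,0,0,0,0],[0,0,0,0,0,0],[0,0,0,0,0,0],[0,0,0,0,0,0]]'; python3 s.py
```

```text
clock: 12.42
tool_pos: [0.5357, -0.2193, 0.0589]
eef_rot: [0.611, -0.355, 0.356, -0.611]
contact_force: [3.0, -2.5, -1.4]
opening: 0.132
yaw -60.35 Mz 0.050 q7 -0.365 tilt [ 0.0005 -0.0009] F [ 3.  -2.5 -1.4] pos [ 0.5357 -0.2193  0.0589] op 11.6
```

```bash
python3 -m inch '[[0,0,0,0,-0.035,0],[0,0,0,0,-0.035,0]]' >/dev/null; python3 s.py
python3 -m inch '[[0,0,0,0,-0.035,0],[0,0,0,0,-0.035,0]]' >/dev/null; python3 s.py
python3 -m inch '[[0,0,0,0,-0.035,0],[0,0,0,0,-0.035,0]]' >/dev/null; python3 s.py
python3 -m inch '[[0,0,0,0,-0.035,0],[0,0,0,0,-0.035,0]]' >/dev/null; python3 s.py
python3 -m inch '[[0,0,0,0,-0.035,0],[0,0,0,0,-0.035,0]]' >/dev/null; python3 s.py
python3 -m inch '[[0,0,0,0,0,0],[0,0,0,0,0,0]]' >/dev/null; python3 s.py
```

```text
yaw -56.12 Mz -0.152 q7 -0.320 tilt [-0.0001  0.0003] F [ 2.  -1.7 -0.5] pos [ 0.5356 -0.2184  0.0588] op 11.6
yaw -52.14 Mz -0.374 q7 -0.278 tilt [0.0004 0.0004] F [ 2.9 -0.9 -1.5] pos [ 0.5358 -0.2184  0.0588] op 11.4
yaw -48.08 Mz -0.048 q7 -0.234 tilt [ 0.0004 -0.0001] F [ 2.6 -1.4 -1.8] pos [ 0.5357 -0.2188  0.0589] op 11.3
yaw -44.06 Mz -0.029 q7 -0.192 tilt [ 0.0002 -0.    ] F [ 2.8 -0.6 -1.3] pos [ 0.5356 -0.2187  0.0589] op 11.2
yaw -40.06 Mz -0.034 q7 -0.149 tilt [ 0.0001 -0.0001] F [ 3.4 -1.5 -1.1] pos [ 0.5356 -0.2187  0.0589] op 11.2
yaw -40.27 Mz 0.046 q7 -0.151 tilt [-0.0006  0.0001] F [ 2.8 -2.3 -1.6] pos [ 0.5352 -0.2188  0.0588] op 11.5
```

```bash
for i in 1; do
python3 -m inch '[[0,0,0,0,-0.035,0]]' >/dev/null; python3 s.py
python3 -m inch '[[0,0,0,0,-0.035,0]]' >/dev/null; python3 s.py
python3 -m inch '[[0,0,0,0,-0.035,0]]' >/dev/null; python3 s.py
python3 -m inch '[[0,0,0,0,-0.035,0]]' >/dev/null; python3 s.py
python3 -m inch '[[0,0,0,0,-0.035,0]]' >/dev/null; python3 s.py
python3 -m inch '[[0,0,0,0,-0.035,0]]' >/dev/null; python3 s.py
python3 -m inch '[[0,0,0,0,-0.035,0]]' >/dev/null; python3 s.py
python3 -m inch '[[0,0,0,0,-0.035,0]]' >/dev/null; python3 s.py
done | cut -c1-90
```

```text
yaw -38.22 Mz -0.010 q7 -0.130 tilt [-0.0008 -0.0001] F [ 2.5 -0.8 -0.9] pos [ 0.5352 -0.2
yaw -36.08 Mz -0.000 q7 -0.107 tilt [-0.0008 -0.0001] F [ 2.2 -1.7 -0.5] pos [ 0.5351 -0.2
yaw -34.05 Mz 0.040 q7 -0.086 tilt [-0.0007 -0.    ] F [ 2.1 -2.4 -0.7] pos [ 0.5352 -0.21
yaw -32.05 Mz -0.041 q7 -0.065 tilt [-0.0007  0.0001] F [ 1.7 -2.2  0.2] pos [ 0.5352 -0.2
yaw -30.05 Mz 0.011 q7 -0.044 tilt [-0.0006  0.0001] F [ 2.2 -2.5 -0.5] pos [ 0.5352 -0.21
yaw -28.06 Mz -0.086 q7 -0.023 tilt [-0.0007  0.0002] F [ 3.1 -1.4 -0. ] pos [ 0.5352 -0.2
yaw -26.09 Mz -0.222 q7 -0.002 tilt [-0.0006  0.0003] F [ 2.1 -1.5 -0.5] pos [ 0.5352 -0.2
yaw -24.09 Mz -0.360 q7 0.019 tilt [-0.0003  0.0002] F [ 3.5 -1.8 -0.5] pos [ 0.5353 -0.21
```

```bash
for i in 1; do
python3 -m inch '[[0,0,0,0,-0.0175,0]]' >/dev/null; python3 s.py
python3 -m inch '[[0,0,0,0,-0.0175,0]]' >/dev/null; python3 s.py
python3 -m inch '[[0,0,0,0,-0.0175,0]]' >/dev/null; python3 s.py
done | cut -c1-90
```

```text
yaw -23.10 Mz -0.359 q7 0.029 tilt [0.0001 0.0003] F [ 3.2 -2.  -0.3] pos [ 0.5355 -0.2186
yaw -22.16 Mz -0.293 q7 0.039 tilt [0.     0.0002] F [ 2.5 -2.  -0.8] pos [ 0.5355 -0.2186
yaw -21.12 Mz -0.209 q7 0.050 tilt [-0.0001  0.0001] F [ 2.7 -2.  -1.5] pos [ 0.5355 -0.21
```

```bash
for i in 1; do
python3 -m inch '[[0,0,0,0,-0.035,0]]' >/dev/null; python3 s.py
python3 -m inch '[[0,0,0,0,-0.035,0]]' >/dev/null; python3 s.py
python3 -m inch '[[0,0,0,0,-0.035,0]]' >/dev/null; python3 s.py
python3 -m inch '[[0,0,0,0,-0.035,0]]' >/dev/null; python3 s.py
python3 -m inch '[[0,0,0,0,-0.035,0]]' >/dev/null; python3 s.py
python3 -m inch '[[0,0,0,0,-0.035,0]]' >/dev/null; python3 s.py
python3 -m inch '[[0,0,0,0,-0.035,0]]' >/dev/null; python3 s.py
python3 -m inch '[[0,0,0,0,-0.035,0]]' >/dev/null; python3 s.py
python3 -m inch '[[0,0,0,0,-0.035,0]]' >/dev/null; python3 s.py
done | cut -c1-90
```

```text
yaw -19.14 Mz -0.549 q7 0.071 tilt [ 0.0002 -0.0004] F [ 3.  -5.1 -1. ] pos [ 0.5356 -0.21
yaw -17.13 Mz -0.764 q7 0.093 tilt [ 0.     -0.0011] F [ 2.7 -3.  -0.1] pos [ 0.5353 -0.21
yaw -15.17 Mz -0.974 q7 0.113 tilt [ 0.     -0.0008] F [ 3.3 -4.2 -0.4] pos [ 0.5353 -0.21
yaw -13.19 Mz -1.260 q7 0.134 tilt [ 0.0002 -0.0007] F [ 3.9 -4.4 -0.2] pos [ 0.5354 -0.21
yaw -11.19 Mz -1.263 q7 0.155 tilt [ 0.0001 -0.0006] F [ 3.1 -4.6 -0.2] pos [ 0.5354 -0.21
yaw -9.22 Mz -1.459 q7 0.176 tilt [ 0.0002 -0.0005] F [ 2.9 -3.5 -0.9] pos [ 0.5354 -0.219
yaw -7.27 Mz -1.675 q7 0.197 tilt [ 0.0002 -0.0004] F [ 3.1 -3.2 -0.2] pos [ 0.5354 -0.219
yaw -5.29 Mz -1.696 q7 0.218 tilt [ 0.0002 -0.0002] F [ 4.4  0.3 -1.4] pos [ 0.5354 -0.219
yaw -3.20 Mz -1.851 q7 0.239 tilt [0.0001 0.0001] F [ 3.8 -4.4 -0.8] pos [ 0.5354 -0.2191
```

The end stop was reached at about yaw −20, and this batch overran it. I'll back off at once and inspect.

```bash
python3 s.py; for i in 1; do
python3 -m inch '[[0,0,0,0,0.07,0]]' >/dev/null; python3 s.py
python3 -m inch '[[0,0,0,0,0.07,0]]' >/dev/null; python3 s.py
python3 -m inch '[[0,0,0,0,0.07,0]]' >/dev/null; python3 s.py
done
python3 - <<'E'
from plant import r
import cv2
for n in("wrist","scene"):
    d=r.snapshot(n);cv2.imwrite(f"pics/{n}7.png",d["img"][:,:,::-1])
cv2.imwrite("pics/scene7c.png",cv2.resize(d["img"][150:270,150:290,::-1],None,fx=5,fy=5))
E
```

```text
yaw -3.20 Mz -1.851 q7 0.239 tilt [0.0001 0.0001] F [ 3.8 -4.4 -0.8] pos [ 0.5354 -0.2191  0.0589] op 14.1
yaw -7.18 Mz -1.369 q7 0.197 tilt [0.0003 0.0003] F [ 2.5 -2.9 -0.3] pos [ 0.5354 -0.2191  0.0589] op 12.9
yaw -11.31 Mz -0.809 q7 0.154 tilt [ 0.0002 -0.0001] F [ 2.9 -2.9 -0.3] pos [ 0.5354 -0.2191  0.0589] op 12.4
yaw -15.23 Mz -0.445 q7 0.112 tilt [-0.     -0.0005] F [ 2.8 -4.9 -0.9] pos [ 0.5354 -0.2191  0.0589] op 12.1
```

View pics/wrist7.png

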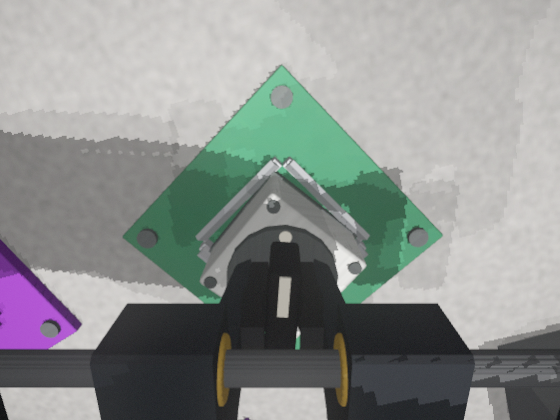

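View pics/scene7c.png

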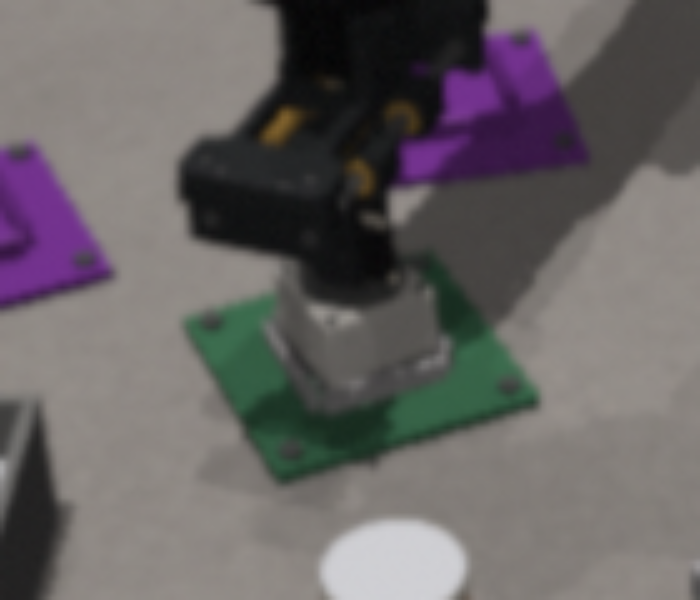

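The wrist view shows the knob still along the jaws (pointer dot at (285,237)). The block sits low between the walls, turned only within the pocket's play. The opening came back from 14.1 to 12.1, so the bar only cocked elastically in the jaws. I'll relieve the rest of the moment and measure the block against the knob.

```bash
cat > v.py <<'E'
from h import *
from plant import r
s=r.get_state();d=r.snapshot("wrist")
T=d["tool_from_camera"];ys,xs=np.mgrid[0:420,0:560];px=np.c_[xs.ravel(),ys.ravel()]
Q=((und(d,px)*d["range_z"].ravel()[:,None])@T[:3,:3].T+T[:3,3]).reshape(420,560,3)*1000
h=s["tool_pos"][2]*1000-Q[...,1]
M=R.from_quat(s["eef_rot"]).as_matrix();yaw=np.degrees(np.arctan2(M[1,0],M[0,0]))
for n,lo,hi,rr in(("block",49,54.5,42),("knob",84,92,24)):
    k=(np.hypot(Q[...,0],Q[...,2])<rr)&(h>lo)&(h<hi)
    k=cv2.morphologyEx(k.astype(np.uint8),cv2.MORPH_OPEN,np.ones((3,3)))>0
    W=(Q[k]@M.T)[:,:2].astype(np.float32)
    if len(W)<30: print(n,"few");continue
    rc=cv2.minAreaRect(W);c=np.array(rc[0])+s["tool_pos"][:2]*1000
    print(n,len(W),"h %.1f"%np.median(h[k]),"c",c.round(1),"size",np.round(rc[1],1),"world ang %.1f"%rc[2],"yaw %.1f"%yaw)
E
for i in 1; do
python3 -m inch '[[0,0,0,0,0.035,0]]' >/dev/null; python3 s.py
python3 -m inch '[[0,0,0,0,0.035,0]]' >/dev/null; python3 s.py
python3 -m inch '[[0,0,0,0,0.035,0]]' >/dev/null; python3 s.py
done
python3 v.py
```

```text
yaw -16.96 Mz -0.163 q7 0.094 tilt [-0.0002 -0.0009] F [ 3.6 -3.8 -0.6] pos [ 0.5354 -0.2191  0.0589] op 11.5
yaw -18.98 Mz 0.043 q7 0.072 tilt [-0.0003 -0.0007] F [ 2.7 -3.9  0.8] pos [ 0.5354 -0.2188  0.0589] op 11.5
yaw -20.96 Mz -0.007 q7 0.051 tilt [-0.0004 -0.0007] F [ 2.7 -4.7  0.5] pos [ 0.5354 -0.2188  0.0589] op 11.5
block 3827 h 52.2 c [ 535.  -218.9] size [56.  55.9] world ang 36.1 yaw -21.0
knob 3475 h 88.3 c [ 540.1 -214.1] size [36.8 34.2] world ang 10.1 yaw -21.0
```

```bash
python3 - <<'E'
from h import *
from plant import r
s=r.get_state();d=r.snapshot("wrist");np.savez("w8.npz",**d)
cv2.imwrite("pics/wrist8.png",cv2.resize(d["img"][150:350,180:390,::-1],None,fx=3,fy=3,interpolation=cv2.INTER_CUBIC))
def tool(d,px):
    T=d["tool_from_camera"];px=np.atleast_2d(px).astype(int)
    return ((und(d,px)*d["range_z"][px[:,1],px[:,0]][:,None])@T[:3,:3].T+T[:3,3])*1000
g=d["img"].astype(int);m=(g.min(2)>110)&(g.max(2)-g.min(2)<50);m[:265]=0;m[330:]=0;m[:,:265]=0;m[:,300:]=0
p=np.c_[np.nonzero(m)[::-1]];q=tool(d,p);q=q[abs(q[:,1]+(88-s["tool_pos"][2]*1000))<5];print(len(q),q.mean(0))
vx=cv2.fitLine(q[:,[0,2]].astype(np.float32),cv2.DIST_L2,0,.01,.01).ravel();print("white line dir in tool x,z",vx,"deg from z",np.degrees(np.arctan2(vx[0],vx[1])))
E
python3 s.py
```

```text
467 [ -0.08407191 -30.06007447  10.91390181]
white line dir in tool x,z [ 0.02680977  0.9996405  -0.08407191 10.913902  ] deg from z 1.5362711
yaw -20.94 Mz -0.177 q7 0.052 tilt [-0.0004 -0.0009] F [ 2.4 -4.3  0.5] pos [ 0.5354 -0.2189  0.0589] op 11.8
```

View pics/wrist8.png

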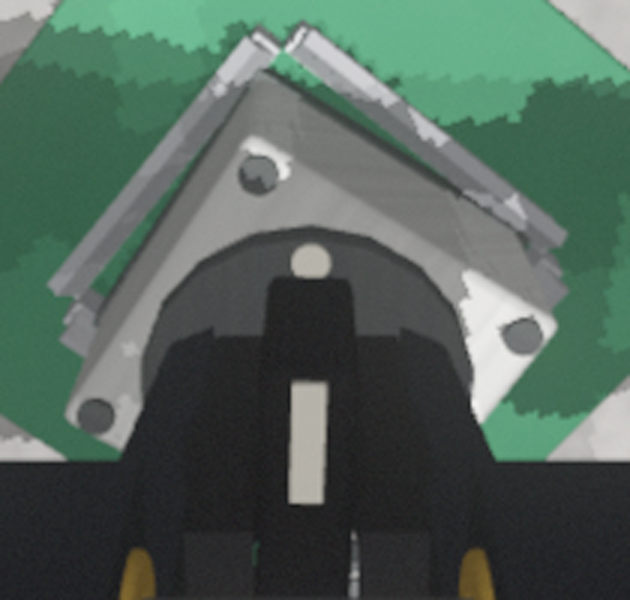

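The bar is still square in the jaws (1.5°), so it has not slipped. The block is turned +6° in its pocket play. Going up, the detent peaks came at yaw ≈ −51 and −23.5, with the hard stop just after the second at about −20. That suggests a spacing of about 27° and a start one click from zero. Now clockwise, reading every 2° row.

```bash
for i in 1; do
python3 -m inch '[[0,0,0,0,0.035,0]]' >/dev/null; python3 s.py
python3 -m inch '[[0,0,0,0,0.035,0]]' >/dev/null; python3 s.py
python3 -m inch '[[0,0,0,0,0.035,0]]' >/dev/null; python3 s.py
python3 -m inch '[[0,0,0,0,0.035,0]]' >/dev/null; python3 s.py
python3 -m inch '[[0,0,0,0,0.035,0]]' >/dev/null; python3 s.py
python3 -m inch '[[0,0,0,0,0.035,0]]' >/dev/null; python3 s.py
python3 -m inch '[[0,0,0,0,0.035,0]]' >/dev/null; python3 s.py
python3 -m inch '[[0,0,0,0,0.035,0]]' >/dev/null; python3 s.py
done; python3 v.py
```

```text
yaw -22.90 Mz -0.010 q7 0.031 tilt [-0.0002 -0.0007] F [ 3.3 -4.   0.5] pos [ 0.5355 -0.2188  0.0589] op 11.9
yaw -24.97 Mz 0.018 q7 0.009 tilt [-0.0002 -0.0008] F [ 3.1 -3.7  0.7] pos [ 0.5355 -0.2189  0.0589] op 11.6
yaw -26.99 Mz 0.026 q7 -0.012 tilt [-0.0011 -0.0004] F [ 1.3 -3.5  1.6] pos [ 0.5351 -0.2187  0.0589] op 11.8
yaw -29.12 Mz 0.021 q7 -0.034 tilt [-0.0027  0.0003] F [ 0.  -2.6  2.2] pos [ 0.5342 -0.2185  0.0588] op 11.7
yaw -31.23 Mz 0.096 q7 -0.056 tilt [-0.0034  0.0011] F [-0.9 -1.9  3.7] pos [ 0.5338 -0.2181  0.0587] op 11.8
yaw -33.29 Mz 0.180 q7 -0.078 tilt [-0.0035  0.0018] F [-1.1 -2.7  6. ] pos [ 0.5338 -0.2176  0.0587] op 10.9
yaw -35.30 Mz 0.278 q7 -0.099 tilt [-0.0034  0.0017] F [-1.5 -2.4  4.8] pos [ 0.5339 -0.2176  0.0587] op 11.1
yaw -37.29 Mz 0.396 q7 -0.120 tilt [-0.0033  0.0016] F [-2.5 -2.7  4.7] pos [ 0.534  -0.2177  0.0587] op 11.9
block 3664 h 52.1 c [ 533.3 -217.6] size [55.7 55.7] world ang 29.7 yaw -37.3
knob 3449 h 88.1 c [ 539.9 -214.1] size [33.8 35.8] world ang 86.2 yaw -37.3
```

```bash
for i in 1; do
python3 -m inch '[[0,0,0,0,0.035,0]]' >/dev/null; python3 s.py
python3 -m inch '[[0,0,0,0,0.035,0]]' >/dev/null; python3 s.py
python3 -m inch '[[0,0,0,0,0.035,0]]' >/dev/null; python3 s.py
python3 -m inch '[[0,0,0,0,0.035,0]]' >/dev/null; python3 s.py
python3 -m inch '[[0,0,0,0,0.035,0]]' >/dev/null; python3 s.py
python3 -m inch '[[0,0,0,0,0.035,0]]' >/dev/null; python3 s.py
python3 -m inch '[[0,0,0,0,0.035,0]]' >/dev/null; python3 s.py
python3 -m inch '[[0,0,0,0,0.035,0]]' >/dev/null; python3 s.py
python3 -m inch '[[0,0,0,0,0.035,0]]' >/dev/null; python3 s.py
python3 -m inch '[[0,0,0,0,0.035,0]]' >/dev/null; python3 s.py
done | sed 's/tilt.*F/F/'; python3 v.py
```

```text
yaw -39.26 Mz 0.085 q7 -0.141 F [-2.2 -1.9  5.8] pos [ 0.5339 -0.2177  0.0587] op 11.6
yaw -41.38 Mz 0.082 q7 -0.163 F [-2.6 -2.9  4.5] pos [ 0.534  -0.2177  0.0588] op 11.3
yaw -43.40 Mz 0.042 q7 -0.185 F [-1.7 -1.8  4.9] pos [ 0.534  -0.2178  0.0587] op 11.2
yaw -45.42 Mz 0.048 q7 -0.206 F [-1.4 -2.7  5.3] pos [ 0.534  -0.2178  0.0587] op 11.4
yaw -47.42 Mz 0.018 q7 -0.227 F [-2.4 -2.3  4.1] pos [ 0.534  -0.2178  0.0587] op 11.9
yaw -49.43 Mz -0.010 q7 -0.249 F [-2.5 -2.3  5.7] pos [ 0.5341 -0.2179  0.0587] op 11.5
yaw -51.44 Mz 0.031 q7 -0.270 F [-1.6 -2.1  5. ] pos [ 0.5341 -0.2178  0.0587] op 11.5
yaw -53.45 Mz -0.022 q7 -0.291 F [-1.7 -1.9  5. ] pos [ 0.5341 -0.2179  0.0588] op 11.5
yaw -55.47 Mz -0.019 q7 -0.313 F [-1.3 -2.   5.6] pos [ 0.5341 -0.218   0.0587] op 11.5
yaw -57.47 Mz -0.080 q7 -0.334 F [-1.8 -2.6  5. ] pos [ 0.5342 -0.218   0.0587] op 11.5
block 3343 h 52.1 c [ 540.3 -213.7] size [40.1 56.3] world ang 30.1 yaw -57.5
knob 3479 h 88.1 c [ 540.1 -217.7] size [34.8 36.8] world ang 63.4 yaw -57.5
```

Click 1 at yaw −37.5. The relative angle is now close to the starting rest, which agrees with a spacing of about 27°. Continuing.

```bash
for i in 1; do
python3 -m inch '[[0,0,0,0,0.035,0]]' >/dev/null; python3 s.py
python3 -m inch '[[0,0,0,0,0.035,0]]' >/dev/null; python3 s.py
python3 -m inch '[[0,0,0,0,0.035,0]]' >/dev/null; python3 s.py
python3 -m inch '[[0,0,0,0,0.035,0]]' >/dev/null; python3 s.py
python3 -m inch '[[0,0,0,0,0.035,0]]' >/dev/null; python3 s.py
python3 -m inch '[[0,0,0,0,0.035,0]]' >/dev/null; python3 s.py
python3 -m inch '[[0,0,0,0,0.035,0]]' >/dev/null; python3 s.py
python3 -m inch '[[0,0,0,0,0.035,0]]' >/dev/null; python3 s.py
python3 -m inch '[[0,0,0,0,0.035,0]]' >/dev/null; python3 s.py
python3 -m inch '[[0,0,0,0,0.035,0]]' >/dev/null; python3 s.py
python3 -m inch '[[0,0,0,0,0.035,0]]' >/dev/null; python3 s.py
python3 -m inch '[[0,0,0,0,0.035,0]]' >/dev/null; python3 s.py
python3 -m inch '[[0,0,0,0,0.035,0]]' >/dev/null; python3 s.py
python3 -m inch '[[0,0,0,0,0.035,0]]' >/dev/null; python3 s.py
done | sed 's/tilt.*F/F/'; python3 v.py
```

```text
yaw -59.43 Mz 0.064 q7 -0.355 F [-2.1 -2.7  5. ] pos [ 0.5342 -0.218   0.0587] op 11.4
yaw -61.47 Mz 0.220 q7 -0.377 F [-1.7 -1.5  5.2] pos [ 0.5342 -0.218   0.0587] op 11.6
yaw -63.45 Mz 0.341 q7 -0.399 F [-1.8 -1.2  5.1] pos [ 0.5343 -0.218   0.0587] op 11.4
yaw -65.43 Mz 0.456 q7 -0.420 F [-1.9 -2.5  4.1] pos [ 0.5344 -0.218   0.0588] op 11.4
yaw -67.49 Mz 0.090 q7 -0.442 F [-2.2 -1.6  5.8] pos [ 0.5344 -0.2181  0.0588] op 11.3
yaw -69.53 Mz 0.061 q7 -0.464 F [-1.6 -1.6  5.1] pos [ 0.5344 -0.2181  0.0587] op 11.9
yaw -71.54 Mz 0.039 q7 -0.486 F [-1.4 -1.6  5.8] pos [ 0.5344 -0.2182  0.0587] op 11.5
yaw -73.56 Mz -0.011 q7 -0.508 F [-2.1 -0.9  5.1] pos [ 0.5344 -0.2182  0.0587] op 11.6
yaw -75.56 Mz 0.022 q7 -0.530 F [-2.  -1.4  5.4] pos [ 0.5344 -0.2183  0.0587] op 11.4
yaw -77.58 Mz 0.005 q7 -0.552 F [-1.5 -1.3  5. ] pos [ 0.5345 -0.2183  0.0588] op 11.7
yaw -79.59 Mz -0.069 q7 -0.574 F [-1.5 -1.6  3.9] pos [ 0.5344 -0.2183  0.0587] op 11.7
yaw -81.59 Mz 0.001 q7 -0.596 F [-0.4 -2.7  5.8] pos [ 0.5345 -0.2184  0.0587] op 11.6
yaw -83.61 Mz -0.034 q7 -0.619 F [-2.1 -2.5  4.1] pos [ 0.5344 -0.2184  0.0587] op 11.9
yaw -85.62 Mz -0.027 q7 -0.641 F [-1.8 -1.7  4.1] pos [ 0.5344 -0.2184  0.0587] op 11.1
block 3720 h 52.2 c [ 533.5 -217.8] size [56.  55.6] world ang 29.7 yaw -85.6
knob 3441 h 88.2 c [ 540.2 -214.8] size [35.3 34.8] world ang 59.3 yaw -85.6
```

```bash
for i in 1; do
python3 -m inch '[[0,0,0,0,0.035,0]]' >/dev/null; python3 s.py
python3 -m inch '[[0,0,0,0,0.035,0]]' >/dev/null; python3 s.py
python3 -m inch '[[0,0,0,0,0.035,0]]' >/dev/null; python3 s.py
python3 -m inch '[[0,0,0,0,0.035,0]]' >/dev/null; python3 s.py
python3 -m inch '[[0,0,0,0,0.035,0]]' >/dev/null; python3 s.py
python3 -m inch '[[0,0,0,0,0.035,0]]' >/dev/null; python3 s.py
python3 -m inch '[[0,0,0,0,0.035,0]]' >/dev/null; python3 s.py
python3 -m inch '[[0,0,0,0,0.035,0]]' >/dev/null; python3 s.py
python3 -m inch '[[0,0,0,0,0.035,0]]' >/dev/null; python3 s.py
python3 -m inch '[[0,0,0,0,0.035,0]]' >/dev/null; python3 s.py
python3 -m inch '[[0,0,0,0,0.035,0]]' >/dev/null; python3 s.py
python3 -m inch '[[0,0,0,0,0.035,0]]' >/dev/null; python3 s.py
python3 -m inch '[[0,0,0,0,0.035,0]]' >/dev/null; python3 s.py
python3 -m inch '[[0,0,0,0,0.035,0]]' >/dev/null; python3 s.py
done | sed 's/tilt.*F/F/'; python3 v.py; python3 -c "
from plant import r
print(r.get_state()['clock'],r.get_state()['q'].round(3))"
```

```text
yaw -87.56 Mz 0.097 q7 -0.663 F [-2.3 -2.7  5.2] pos [ 0.5345 -0.2185  0.0587] op 12.0
yaw -89.61 Mz 0.232 q7 -0.686 F [-2.4 -2.2  6.5] pos [ 0.5345 -0.2185  0.0587] op 11.8
yaw -91.59 Mz 0.263 q7 -0.708 F [-2.8 -2.7  4.8] pos [ 0.5345 -0.2185  0.0588] op 11.5
yaw -93.56 Mz 0.453 q7 -0.731 F [-2.1 -2.7  5.3] pos [ 0.5346 -0.2185  0.0587] op 11.8
yaw -95.62 Mz 0.114 q7 -0.754 F [-2.3 -4.   5.6] pos [ 0.5345 -0.2186  0.0588] op 10.8
yaw -97.65 Mz 0.100 q7 -0.777 F [-2.2 -2.9  5.1] pos [ 0.5345 -0.2187  0.0588] op 11.6
yaw -99.67 Mz 0.052 q7 -0.800 F [-2.4 -2.2  5.3] pos [ 0.5345 -0.2187  0.0587] op 11.3
yaw -101.67 Mz 0.041 q7 -0.823 F [-2.4 -2.4  5.7] pos [ 0.5345 -0.2188  0.0587] op 11.4
yaw -103.68 Mz 0.030 q7 -0.847 F [-2.4 -2.1  5.2] pos [ 0.5345 -0.2187  0.0587] op 11.5
yaw -105.70 Mz 0.024 q7 -0.870 F [-3.  -3.6  4.9] pos [ 0.5344 -0.2188  0.0588] op 11.6
yaw -107.71 Mz 0.015 q7 -0.894 F [-3.3 -2.2  4.9] pos [ 0.5345 -0.2189  0.0588] op 11.4
yaw -109.72 Mz 0.015 q7 -0.917 F [-2.2 -3.5  5.3] pos [ 0.5344 -0.2189  0.0588] op 11.2
yaw -111.72 Mz -0.025 q7 -0.941 F [-2.6 -3.   4.9] pos [ 0.5344 -0.2189  0.0588] op 11.8
yaw -113.74 Mz -0.074 q7 -0.965 F [-3.1 -3.1  4.7] pos [ 0.5344 -0.219   0.0587] op 11.5
block 3844 h 52.2 c [ 533.5 -217.9] size [56.  56.1] world ang 29.7 yaw -113.7
knob 3451 h 88.2 c [ 538.5 -223.2] size [34.4 36.2] world ang 9.6 yaw -113.7
19.8167 [ 0.068  0.948  0.432  1.852 -0.759  0.515 -0.966]
```

Click 3 at −93.5, so the peak spacing is 28.0°. Joint 5 (−0.76) is nearing its −1 limit, so I'll rest the knob in place 3, release, turn the gripper half a turn back and regrip with plenty of range.

```bash
python3 -m inch '[[0,0,0,0,0.02,0],[0,0,0,0,0,0]]' >/dev/null; python3 s.py
python3 -m inch '[[0,0,0,0,0,0],[0,0,0,0,0,0],[0,0,0,0,0,0],[0,0,0,0,0,0],[0,0,0,0,0,0]]' 60; python3 s.py; python3 v.py
```

```text
yaw -114.82 Mz -0.031 q7 -0.978 tilt [-0.0016 -0.0005] F [-2.5 -2.9  5.7] pos [ 0.5344 -0.219   0.0587] op 11.7
clock: 20.4
tool_pos: [0.5356, -0.2176, 0.0585]
eef_rot: [-0.382, 0.595, -0.594, 0.382]
contact_force: [0.2, 0.5, 1.6]
opening: 0.488
yaw -114.57 Mz 0.033 q7 -0.976 tilt [-0.0005  0.0014] F [0.2 0.5 1.6] pos [ 0.5356 -0.2176  0.0585] op 43.0
block 2743 h 52.1 c [ 533.7 -218.3] size [55.9 55.4] world ang 30.3 yaw -114.6
knob 2746 h 88.2 c [ 537.9 -218.1] size [46.2 32.6] world ang 66.1 yaw -114.6
```

```bash
python3 -m inch '[[0,-5,0,0,0,0],[0,-15,0,0,0,0],[0,-15,0,0,-0.05,0],[0,-10,0,0,-0.1,0],[0,0,0,0,-0.125,0],[0,0,0,0,-0.125,0],[0,0,0,0,-0.125,0],[0,0,0,0,-0.125,0],[0,0,0,0,-0.125,0],[0,0,0,0,-0.125,0],[0,0,0,0,-0.125,0],[0,0,0,0,-0.125,0]]' 60 | head -2
python3 -m inch '[[0,0,0,0,-0.125,0],[0,0,0,0,-0.125,0],[0,0,0,0,-0.125,0],[0,0,0,0,-0.125,0],[0,0,0,0,-0.125,0],[0,0,0,0,-0.125,0],[0,0,0,0,-0.125,0],[0,0,0,0,-0.125,0],[0,0,0,0,-0.125,0],[0,0,0,0,-0.125,0],[0,0,0,0,-0.125,0],[0,0,0,0,-0.125,0]]'|head -2
python3 -m inch '[[0,0,0,0,-0.125,0],[0,0,0,0,-0.125,0],[0,0,0,0,-0.125,0],[0,0,0,0,-0.1,0],[0,0,0,0,-0.05,0],[0,0,0,0,0,0],[0,0,0,0,0,0],[0,0,0,0,0,0]]'|head -2
python3 s.py; python3 v.py
python3 - <<'E'
from plant import r
import cv2
d=r.snapshot("wrist");cv2.imwrite("pics/wrist9.png",d["img"][:,:,::-1]);print(r.get_state()["q"].round(3))
E
```

```text
clock: 21.45
tool_pos: [0.5347, -0.2192, 0.1038]
clock: 22.45
tool_pos: [0.5345, -0.2195, 0.1036]
clock: 23.12
tool_pos: [0.5349, -0.219, 0.1036]
yaw 67.19 Mz 0.026 q7 1.070 tilt [-0.0012 -0.0003] F [-0.2  0.5 -0.1] pos [ 0.5349 -0.219   0.1036] op 59.9
block 2713 h 52.1 c [ 533.1 -217.9] size [56.2 56. ] world ang 30.0 yaw 67.2
knob 1880 h 88.1 c [ 532.9 -217.9] size [12.  40.2] world ang 64.2 yaw 67.2
[ 0.489  0.831 -0.314  1.813  0.439  0.567  1.071]
```

View pics/wrist9.png

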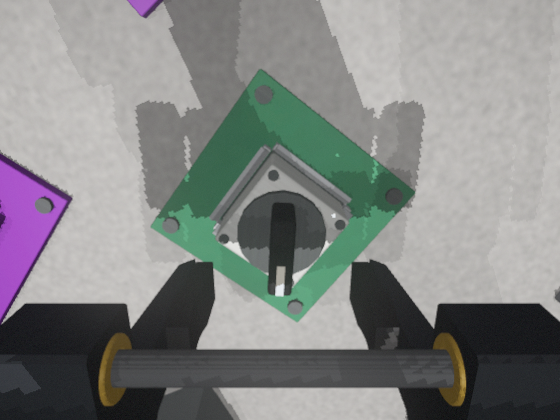

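Confirmed: head seated (h 52.1, angle 30.0°). The knob bar is at −25.8°, i.e. 55.8° = 2×28° clockwise of the start rest, which is rest place 3. Centring and regripping.

```bash
python3 -m inch '[[0.15,5,2.2,0,0.052,0],[0,12,0,0,0,0],[0,15,0,0,0,0],[0,10,0,0,0,0],[0,3,0,0,0,0],[0,0,0,0,0,0],[0,0,0,0,0,0]]' | head -2; python3 s.py; python3 v.py
python3 -m inch '[[0,0,0,0,0,0],[0,0,0,0,0,0],[0,0,0,0,0,0],[0,0,0,0,0,0],[0,0,0,0,0,0],[0,0,0,0,0,0],[0,0,0,0,0,0],[0,0,0,0,0,0],[0,0,0,0,0,0],[0,0,0,0,0,0],[0,0,0,0,0,0],[0,0,0,0,0,0]]' 5 60 |head -2;python3 s.py
```

```text
clock: 23.8
tool_pos: [0.5333, -0.2175, 0.0586]
yaw 64.33 Mz -0.021 q7 1.003 tilt [-0.0008  0.0003] F [0.6 1.1 0.1] pos [ 0.5333 -0.2175  0.0586] op 60.1
block 3757 h 52.1 c [ 532.8 -217.8] size [55.8 55.9] world ang 29.9 yaw 64.3
knob 2619 h 88.1 c [ 529.8 -216.3] size [11.9 33.6] world ang 63.5 yaw 64.3
clock: 24.85
tool_pos: [0.5331, -0.2181, 0.0588]
yaw 64.29 Mz 0.020 q7 1.002 tilt [-0.0008 -0.0004] F [ 0.3 -2.6  0.6] pos [ 0.5331 -0.2181  0.0588] op 11.4
```

```bash
for i in 1; do
python3 -m inch '[[0,0,0,0,0.035,0]]' >/dev/null; python3 s.py
python3 -m inch '[[0,0,0,0,0.035,0]]' >/dev/null; python3 s.py
python3 -m inch '[[0,0,0,0,0.035,0]]' >/dev/null; python3 s.py
python3 -m inch '[[0,0,0,0,0.035,0]]' >/dev/null; python3 s.py
python3 -m inch '[[0,0,0,0,0.035,0]]' >/dev/null; python3 s.py
python3 -m inch '[[0,0,0,0,0.035,0]]' >/dev/null; python3 s.py
python3 -m inch '[[0,0,0,0,0.035,0]]' >/dev/null; python3 s.py
python3 -m inch '[[0,0,0,0,0.035,0]]' >/dev/null; python3 s.py
python3 -m inch '[[0,0,0,0,0.035,0]]' >/dev/null; python3 s.py
python3 -m inch '[[0,0,0,0,0.035,0]]' >/dev/null; python3 s.py
python3 -m inch '[[0,0,0,0,0.035,0]]' >/dev/null; python3 s.py
python3 -m inch '[[0,0,0,0,0.035,0]]' >/dev/null; python3 s.py
done | sed 's/tilt.*F/F/'; python3 v.py
```

```text
yaw 62.25 Mz 0.156 q7 0.979 F [-0.5 -2.5 -0.1] pos [ 0.5331 -0.218   0.0588] op 11.5
yaw 60.14 Mz 0.291 q7 0.955 F [-0.9 -2.7  0.4] pos [ 0.5332 -0.218   0.0588] op 11.4
yaw 58.13 Mz 0.342 q7 0.932 F [-1.3 -3.5  0.9] pos [ 0.5331 -0.2181  0.0588] op 11.4
yaw 56.06 Mz 0.080 q7 0.909 F [-1.8 -3.7  1.4] pos [ 0.5331 -0.2182  0.0588] op 11.4
yaw 54.03 Mz 0.120 q7 0.886 F [-0.6 -3.2  0.2] pos [ 0.5332 -0.2181  0.0588] op 11.4
yaw 52.04 Mz 0.036 q7 0.864 F [ 0.3 -4.7  1.3] pos [ 0.5332 -0.2181  0.0588] op 11.8
yaw 50.04 Mz 0.005 q7 0.841 F [-1.1 -4.1  1.1] pos [ 0.5332 -0.2181  0.0588] op 11.5
yaw 48.03 Mz 0.040 q7 0.819 F [-0.9 -3.3  0.3] pos [ 0.5332 -0.2181  0.0588] op 11.3
yaw 46.03 Mz 0.031 q7 0.797 F [-1.8 -5.1  0.8] pos [ 0.5332 -0.2181  0.0588] op 11.3
yaw 44.02 Mz -0.014 q7 0.775 F [-1.2 -5.5  2.3] pos [ 0.5332 -0.218   0.0588] op 11.8
yaw 42.03 Mz -0.002 q7 0.753 F [-0.8 -4.9  1.5] pos [ 0.5333 -0.218   0.0588] op 11.7
yaw 40.03 Mz -0.065 q7 0.731 F [-0.7 -3.9 -0.3] pos [ 0.5334 -0.2178  0.0588] op 11.2
block 3446 h 52.1 c [ 531.7 -214.6] size [56.2 49.5] world ang 30.1 yaw 40.0
knob 3541 h 88.1 c [ 527.5 -215.2] size [35.9 35.4] world ang 6.7 yaw 40.0
```

Click 4 peaked at 58.3, as expected. Now the fifth: peak due near 30.3, rest near 8.5.

```bash
for i in 1; do
python3 -m inch '[[0,0,0,0,0.035,0]]' >/dev/null; python3 s.py
python3 -m inch '[[0,0,0,0,0.035,0]]' >/dev/null; python3 s.py
python3 -m inch '[[0,0,0,0,0.035,0]]' >/dev/null; python3 s.py
python3 -m inch '[[0,0,0,0,0.035,0]]' >/dev/null; python3 s.py
python3 -m inch '[[0,0,0,0,0.035,0]]' >/dev/null; python3 s.py
python3 -m inch '[[0,0,0,0,0.035,0]]' >/dev/null; python3 s.py
python3 -m inch '[[0,0,0,0,0.035,0]]' >/dev/null; python3 s.py
python3 -m inch '[[0,0,0,0,0.035,0]]' >/dev/null; python3 s.py
python3 -m inch '[[0,0,0,0,0.035,0]]' >/dev/null; python3 s.py
python3 -m inch '[[0,0,0,0,0.035,0]]' >/dev/null; python3 s.py
python3 -m inch '[[0,0,0,0,0.035,0]]' >/dev/null; python3 s.py
python3 -m inch '[[0,0,0,0,0.035,0]]' >/dev/null; python3 s.py
python3 -m inch '[[0,0,0,0,0.035,0]]' >/dev/null; python3 s.py
python3 -m inch '[[0,0,0,0,0.035,0]]' >/dev/null; python3 s.py
done | sed 's/tilt.*F/F/'; python3 v.py
```

```text
yaw 38.14 Mz -0.055 q7 0.710 F [-0.4 -3.8  1.1] pos [ 0.5337 -0.2177  0.0588] op 11.5
yaw 36.07 Mz 0.106 q7 0.687 F [ 0.4 -4.5  0.7] pos [ 0.5336 -0.2176  0.0588] op 11.5
yaw 34.07 Mz 0.158 q7 0.665 F [-0.5 -4.5  0.2] pos [ 0.5336 -0.2176  0.0588] op 11.4
yaw 32.09 Mz 0.317 q7 0.644 F [-0.8 -4.7  1.1] pos [ 0.5336 -0.2176  0.0588] op 11.5
yaw 30.09 Mz 0.292 q7 0.622 F [-0.3 -4.6  1. ] pos [ 0.5336 -0.2176  0.0588] op 11.4
yaw 28.02 Mz 0.107 q7 0.600 F [ 0.3 -4.2  0.1] pos [ 0.5336 -0.2176  0.0588] op 11.4
yaw 26.01 Mz 0.069 q7 0.579 F [ 0.3 -4.7  0.4] pos [ 0.5336 -0.2176  0.0588] op 11.8
yaw 24.00 Mz 0.056 q7 0.557 F [-0.4 -4.1  0.1] pos [ 0.5336 -0.2176  0.0589] op 11.3
yaw 21.99 Mz 0.036 q7 0.536 F [ 0.9 -5.8  0.1] pos [ 0.5336 -0.2176  0.0588] op 11.3
yaw 19.99 Mz 0.018 q7 0.514 F [ 0.8 -5.6  0.3] pos [ 0.5336 -0.2176  0.0588] op 11.6
yaw 17.98 Mz -0.034 q7 0.493 F [ 0.4 -5.3  0.7] pos [ 0.5336 -0.2176  0.0588] op 11.5
yaw 15.98 Mz 0.016 q7 0.472 F [ 0.9 -4.3  0.9] pos [ 0.5336 -0.2175  0.0588] op 11.5
yaw 13.98 Mz 0.036 q7 0.450 F [ 0.5 -3.6  1.1] pos [ 0.5336 -0.2175  0.0588] op 11.5
yaw 11.97 Mz -0.002 q7 0.429 F [ 1.3 -4.   0.3] pos [ 0.5337 -0.2175  0.0589] op 11.1
block 3563 h 52.1 c [ 533.  -216.3] size [55.9 54. ] world ang 30.0 yaw 12.0
knob 3539 h 88.1 c [ 535.  -210.7] size [35.9 34.6] world ang 46.1 yaw 12.0
```

Fifth click passed (peak at ~31). Turn the last 3.6° to the rest place, release and lift clear.

```bash
python3 -m inch '[[0,0,0,0,0.032,0],[0,0,0,0,0.03,0],[0,0,0,0,0,0]]' |head -1;python3 s.py
python3 -m inch '[[0,0,0,0,0,0],[0,0,0,0,0,0],[0,0,0,0,0,0],[0,0,0,0,0,0],[0,0,0,0,0,0],[0,0,0,0,0,0]]' 60|tail -1
python3 -m inch '[[0,-5,0,0,0,0],[0,-15,0,0,0,0],[0,-20,0,0,0,0],[0,-20,0,0,0,0],[0,-15,0,0,0,0],[0,-5,0,0,0,0],[0,0,0,0,0,0],[0,0,0,0,0,0],[0,0,0,0,0,0]]'|head -2
python3 s.py; python3 v.py
python3 - <<'E'
from plant import r
import cv2
for n in("wrist","top"):
    d=r.snapshot(n);cv2.imwrite(f"pics/{n}10.png",d["img"][:,:,::-1])
E
```

```text
clock: 27.37
yaw 8.53 Mz 0.044 q7 0.393 tilt [0.0003 0.0001] F [ 1.2 -4.6  0.5] pos [ 0.5337 -0.2175  0.0588] op 11.4
opening: 0.563
clock: 28.62
tool_pos: [0.5327, -0.2173, 0.1378]
yaw 8.63 Mz -0.045 q7 0.404 tilt [-0.0022  0.0009] F [-0.4 -0.1 -0.1] pos [ 0.5327 -0.2173  0.1378] op 60.0
block 2195 h 52.2 c [ 533.4 -217.5] size [56. 56.] world ang 30.1 yaw 8.6
knob 1372 h 88.1 c [ 533.5 -217.3] size [11.7 39.7] world ang 8.5 yaw 8.6
```

View pics/wrist10.png

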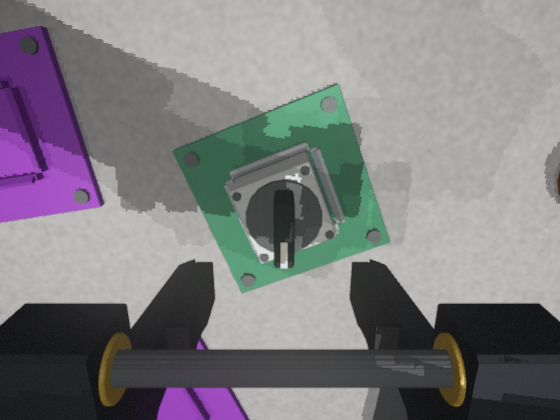

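View pics/top10.png

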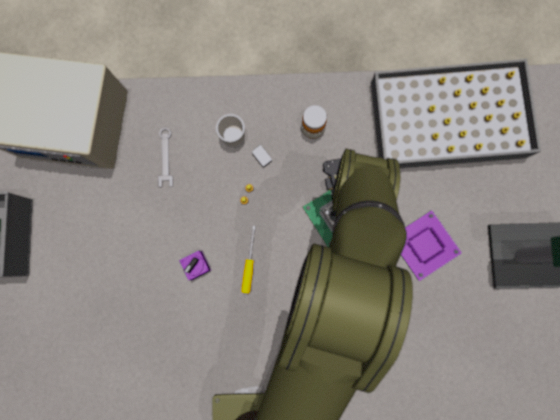

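Both views are good. In the wrist view the knob is free and its pointer is at (283,258), with the head flat between the walls at (283,210). In the top view the visible bystanders are where they were. The bar is now 111.6° clockwise of its start, which is 4 × 27.9°, and the start was one click from the stop, so the knob is in rest place 5.

```bash
python3 -c "
from plant import r
print(r.finish_job())"
```

```text
the job is handed in; nothing more can be done
None
```

The silver index head is seated in the green nest, and the knob is resting in its fifth click. The job was handed in at about 28.8 s, with the gripper open and clear above the head.

- **Seating:** The block top measured 52.2 mm above the bench (52 expected). It is flat and square to the pocket at 30.1°.
- **Winding back:** The knob went one click anticlockwise and then hit the hard stop, just past the last rest place.
- **Five clicks:** Going clockwise I felt five peaks, 28° apart, with one regrip in rest place 3. The knob ended about 111.6° clockwise of where it started. That is four clicks of 27.9°, which agrees with starting one click from zero.
- **Overrun at the stop:** I did not stop turning soon enough. The moment rose to about 1.85 N m and the bar cocked a little in the jaws (opening 14.1 mm). I backed off straight away. The opening came back and the bar was square in the jaws again to 1.5°. The clicks after that came at the angles expected, so nothing suggests the stop was passed.
- **Other things on the bench:** In the last top view, those I could see looked undisturbed. The arm hid the lower purple nest and part of the green one there, but the wrist view showed the green nest and the head clearly.

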